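# Cure the glued stones on the table bells

### The arm

A 7-joint arm with a two-finger parallel gripper is mounted at the origin on the work surface. World frame = base frame: x ahead of the robot, y to its left, z up, the work surface at z = 0. Lengths are in m, angles in degrees, forces in N, time in s.
With the tool pointing down it reaches from about 0.4 to 0.85 m from the base axis. Payload 4.4 kg.
Tool frame: the origin (TCP) lies midway between the tips of the shut fingers; the grasp point (between the pads) lies 19 mm behind it; y points along the fingers, x is the direction in which the jaws open and shut, and the axes are right-handed (so a half turn about y gives the same grasp; the last joint's range is limited). The gripper opens to 94 mm and grips with 3 to 60 N. Pads are 16 mm wide; open, the fingers measure 119 mm over their backs; the gripper's body (75 mm by 177 mm) begins 78 mm behind the grasp point.
Start: joints at [72.032, 36.005, 2.206, 86.941, -1.547, 57.084, -1.146], TCP at [0.159, -0.63, 0.205] pointing down, gripper open.
Joint ranges: [-175.42, 175.42], [-21.48, 121.26], [-71.46, 75.88], [10.55, 141.38], [-63.04, 243.04], [13.31, 113.54], [-168.57, 168.57]. Speed limits (degrees/s): [147.25, 147.25, 180, 180, 180, 180, 180].

### API

Orientations are given as a 3x3 rotation matrix whose columns are the frame's x, y, z axes.
In Python, from cell import env gives the robot as it stands. The module is installed in compiled form; this text tells all that it offers.
- The arm moves only by the tool drive_tool, never from a script. Its argument "increments" is a list of rows, each an object of numbers: "jaw": the finger opening in m, from 0 to 0.094; "tx", "ty", "tz": the shift along the tool's x, y, z in m; "yaw": the turn about the tool's y in rad. In form: [{"jaw": .., "tx": .., "ty": .., "tz": .., "yaw": ..}, ...]. A call has 1 to 20 rows; each row is the pose to reach, as a shift and turn from the pose commanded when the call began, along the tool's axes at that moment; what a row does not reach only later rows make up. A row lasts 1/8 s, in which the tool goes at most 62.5 mm and 10.7 degrees, less where a joint would pass 70% of its speed; a pose out of reach is approached as far as the arm can. A call with a gripper value outside its range is refused whole. The fingers move at their own pace and stop on an object; the grip force is fixed at half the most. Time passes only in rows, so rows that repeat a pose let the fingers close. It gives the time, the measured TCP pose, the force and the opening at its end, in the units of the state.
- env.get_obs(): the state, without advancing time (a new reading comes with each control period).
- env.capture(name): name is "scene" or "top"; returns the picture (480x640x3 uint8, red, green, blue); there is no depth.
- env.camera_params(name): a dict with "fov_y" (degrees; the focal length in pixels is half the picture's height over the tangent of half this angle, whatever the lens; pixels are square), "cx", "cy" (the principal point, pixels), "R" (3x3) and "t" (3): a world point X has camera coordinates R X + t. Camera axes: x right, y down, z forward; pixel columns grow to the right and rows downward; lengths in m; the calibration is good to about 2 mm. A picture is of the moment at which its call begins. camera_params takes no time and is no camera call.
- env.hand_in(): hands the job in, once; it reports no verdict.
The state is a dict: "time_s": time; "joint_pos": joint angles; "dq": joint speeds; "joint_efforts": joint torques, N m; "ee_pos": TCP position; "tcp_rot": TCP orientation; "ft_force": force on the tool from outside, world axes, zero at the start; "torque": the same for the moment, N m; "opening": finger opening in m.
Only numpy, scipy, OpenCV 4.12 (cv2) and the standard library are available. Lean on these libraries where they do the work, as an engineer would, in place of code of your own. Each camera call takes 0.05 s, during which the arm holds its last target. There are 200 camera calls.

### The job

Cure the freshly glued stones on the brass table bells. Start the curing lamp with one full squeeze of its trigger and let go (it switches itself off later); then take the bells one at a time, smallest first, and hold each with its oval, then its round, then its square stone squarely facing the glass light guide, centred and about 2 cm off its end, for a good second each. Stand every cured bell upright in the wooden tray, never knock the light guide, and leave the other things on the bench where they are.

Things in the scene. Friction and masses are not known exactly. Their poses are not given: they have to be found in the camera images.
- bell_small: small brass table bell, 102 mm high, about 90 g: round skirt 42 mm wide, 39 mm high; above it a straight round handle 14 mm thick (grip it here, 45 to 81 mm up) under a 20 mm knob. Origin: centre of the rim's underside, z up. Round the skirt, at 19 mm height, sit 3 white stones: oval (largest) at +x, round 120 deg anticlockwise from above, square 240 deg. None if absent
- small_oval (a point): middle of the outer face of the oval stone on the small bell, 23 mm from the bell's axis; its x axis points straight out of the stone
- small_round (a point): middle of the outer face of the round stone on the small bell, 23 mm from the bell's axis; its x axis points straight out of the stone
- small_square (a point): middle of the outer face of the square stone on the small bell, 23 mm from the bell's axis; its x axis points straight out of the stone
- bell_medium: medium brass table bell, 108 mm high, about 140 g: round skirt 52 mm wide, 43 mm high; above it a straight round handle 14 mm thick (grip it here, 49 to 87 mm up) under a 20 mm knob. Origin: centre of the rim's underside, z up. Round the skirt, at 22 mm height, sit 3 white stones: oval (largest) at +x, round 120 deg anticlockwise from above, square 240 deg. None if absent
- medium_oval (a point): middle of the outer face of the oval stone on the medium bell, 27 mm from the bell's axis; its x axis points straight out of the stone
- medium_round (a point): middle of the outer face of the round stone on the medium bell, 27 mm from the bell's axis; its x axis points straight out of the stone
- medium_square (a point): middle of the outer face of the square stone on the medium bell, 27 mm from the bell's axis; its x axis points straight out of the stone
- bell_large: large brass table bell, 114 mm high, about 200 g: round skirt 62 mm wide, 48 mm high; above it a straight round handle 14 mm thick (grip it here, 54 to 93 mm up) under a 20 mm knob. Origin: centre of the rim's underside, z up. Round the skirt, at 24 mm height, sit 3 white stones: oval (largest) at +x, round 120 deg anticlockwise from above, square 240 deg. None if absent
- large_oval (a point): middle of the outer face of the oval stone on the large bell, 31 mm from the bell's axis; its x axis points straight out of the stone
- large_round (a point): middle of the outer face of the round stone on the large bell, 31 mm from the bell's axis; its x axis points straight out of the stone
- large_square (a point): middle of the outer face of the square stone on the large bell, 31 mm from the bell's axis; its x axis points straight out of the stone
- lamp: white pistol-shaped curing lamp, fixed on its side in a stand, axis 120 mm high. Origin: on the bench below its body; z up; it shines along +y. Body y -85 to 80 mm, top at z 144 mm. Handle sticks out along -x: x -20 to -120, y -47 to -17, z 105 to 135 mm, free below; wider battery foot at its end. Trigger on the handle's +y side
- light_guide: glass rod 12 mm thick in the lamp's nose, 120 mm high, along the lamp's y, free end at lamp y = 150 mm; orange glare disc 60 mm across at its root (y 86 mm). Origin on the lamp's axis above the lamp's origin
- lamp_spot (a point): the point 20 mm in front of the free end of the light guide, on its axis, 120 mm above the bench; its x axis points along the beam, away from the lamp (the lamp's +y), z up
- trigger (a joint): sprung grey lever, 58 mm long, hinged at lamp x -30, y -10 mm (upright axis): 0 released, 0.35 rad squeezed. Needs 2.5 to 8 N; springs back. Handle back to trigger face: about 57 to 62 mm released, 42 mm squeezed. To squeeze from above, centre the fingers at lamp x -70, y -26, z 120 mm and close along the lamp's y
- tray: wooden tray for the cured bells, fixed: outside 110 mm (x) by 250 mm (y) by 16 mm high, walls 6 mm, floor 6 mm thick. Origin: centre of its underside, z up
- glue_bottle: small white bottle of adhesive with a pointed nozzle, standing, 26 mm thick, 85 mm high; leave it alone
- wreath_a: flat brass wreath brooch lying on the bench, 42 mm across, 4 to 10 mm high; leave it alone
- wreath_b: second brass wreath brooch, the same; leave it alone
- loupe: black eye loupe standing on its small end, 38 mm across, 34 mm high; leave it alone
- tweezers: steel tweezers lying flat, 125 mm long; leave it alone
- mandrel: steel ring mandrel with a wooden handle, lying, 270 mm long, 29 mm thick; leave it alone
- tub: clear plastic tub of brass parts, 110 mm across, 62 mm high; leave it alone
Things that resemble listed ones, but are neither listed nor needed, are in the scene too. What is shaped like the bell_small but orange or purple is not meant.

How it is judged:
By the outcome, as a careful person would: the job done as asked, in the order asked, and still so for the second after the job is handed in, with the robot touching nothing.
Of bell_small, bell_medium, bell_large only 2 to 3 are there at a start; the rules pass over those that are not, and their reading is None.
At some moment in a run one of bell_small, bell_medium, bell_large may be knocked a few centimetres aside while the robot is not near it.
Once in a run the grip may slacken for a moment while it holds something.
It also fails if it takes over 210 s, if anything falls off the work surface, if the arm or the gripper's body presses on something with over 40 N, if the wrist force passes 120 N, or if a joint passes its speed limit or range.

## Working session

There is one attempt and no reset: what is moved stays moved. The work goes in short steps, Python scripts to look and compute and a tool call to move; the robot and the scene stay as the last step left them, time stands still between calls to the robot, and variables do not carry over. Pictures are saved under pics/ and viewed, about 12 in all and at most 16, crops included, and the job is handed in when it is done.

Besides the shell and the picture viewer there is one more tool, called after "Request:" by a JSON object that holds its "name" and its "arguments". drive_tool: Moves the arm, as the interface text tells. Its arguments: {"type":"object","properties":{"increments":{"type":"array"}},"required":["increments"]}

```bash
mkdir -p pics
python3 - <<'E'
from cell import env
import cv2
for n in("scene","top"):
    im=env.capture(n); cv2.imwrite(f"pics/{n}0.png",im[:,:,::-1]); p=env.camera_params(n); print(n,p)
o=env.get_obs(); print(o)
E
```

```text
scene {'fov_y': 47.6809113782231, 'cx': 317.1747612780131, 'cy': 239.02533371711868, 'R': array([[ 0.01406148,  0.99974352, -0.01775325],
       [ 0.66246147, -0.02261382, -0.74875457],
       [-0.748964  , -0.00123225, -0.66260955]]), 't': array([-0.0353173 , -0.29996221,  1.35910822])}
top {'fov_y': 45.829149474024625, 'cx': 309.8974893100573, 'cy': 240.30846267558528, 'R': array([[ 0.0050912 , -0.99994685, -0.00896551],
       [-0.98729103, -0.00360223, -0.15888185],
       [ 0.15884111,  0.00966047, -0.9872569 ]]), 't': array([0.03562384, 0.54589033, 1.12151512])}
{'time_s': 0.1, 'joint_pos': array([72.03267046, 36.05193785,  2.20521655, 86.98824338, -1.54682669,
       57.08689518, -1.14743549]), 'dq': array([ 0.08930832, -0.17714701,  0.00261467, -0.09078475,  0.11514663,
        0.01598195, -0.11222797]), 'joint_efforts': array([ 1.65633195e-03, -5.50791299e+01,  1.14690732e+00, -1.87116891e+01,
       -5.21922845e-02,  1.92383816e-02,  4.64413881e-05]), 'ee_pos': array([ 0.15927657, -0.62956525,  0.20467721]), 'tcp_rot': array([[ 2.45203175e-01, -4.58251716e-04,  9.69471605e-01],
       [-9.69470226e-01,  1.63583320e-03,  2.45203599e-01],
       [-1.69825881e-03, -9.99998557e-01, -4.31499004e-05]]), 'ft_force': array([-0.48930419, -0.1777614 , -0.20370774]), 'torque': array([ 0.02413668, -0.00601223,  0.02596015]), 'opening': 0.09398899575212985}
```

View pics/scene0.png

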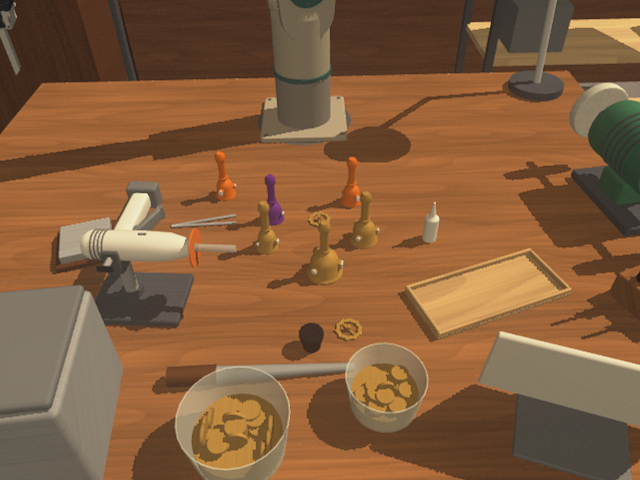

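View pics/top0.png

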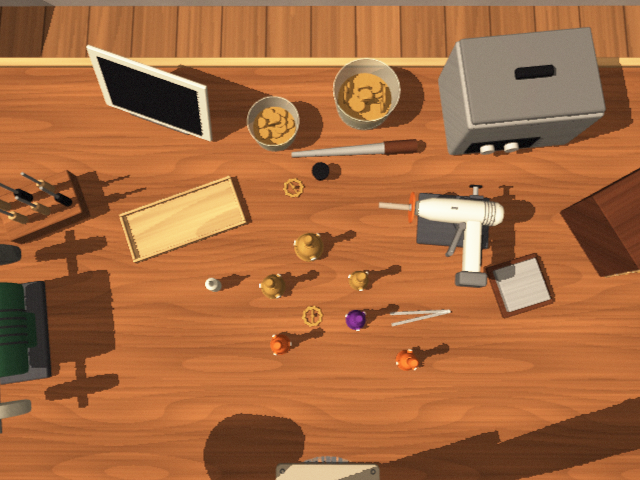

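```bash
cat > h.py <<'E'
import numpy as np, cv2
from cell import env
P={n:env.camera_params(n) for n in("scene","top")}
def K(n):
    p=P[n]; f=240/np.tan(np.radians(p["fov_y"]/2)); return f,p["cx"],p["cy"]
def C(n): return -P[n]["R"].T@P[n]["t"]
def ray(n,u,v):
    f,cx,cy=K(n); d=P[n]["R"].T@np.array([(u-cx)/f,(v-cy)/f,1]); return C(n),d/np.linalg.norm(d)
def onz(n,u,v,z):
    c,d=ray(n,u,v); return c+d*(z-c[2])/d[2]
def proj(n,X):
    f,cx,cy=K(n); x=P[n]["R"]@np.asarray(X,float)+P[n]["t"]; return np.array([cx+f*x[0]/x[2],cy+f*x[1]/x[2]])
def tri(us,ut):
    (a,d),(b,e)=ray("scene",*us),ray("top",*ut)
    s=np.linalg.lstsq(np.c_[d,-e],b-a,rcond=None)[0]; p,q=a+d*s[0],b+e*s[1]
    return (p+q)/2,np.linalg.norm(p-q)
def crop(im,x0,y0,w,h,k): return cv2.resize(im[y0:y0+h,x0:x0+w],None,fx=k,fy=k,interpolation=cv2.INTER_CUBIC)
E
python3 - <<'E'
from h import *
s=cv2.imread("pics/scene0.png"); t=cv2.imread("pics/top0.png")
a=crop(s,240,180,160,112,5); b=crop(t,250,220,160,80,5)
cv2.imwrite("pics/c1.png",a); 
cv2.imwrite("pics/c2.png",b)
cv2.imwrite("pics/c12.png",cv2.resize(np.vstack([a[:,:],b]),(0,0),fx=.62,fy=.62,interpolation=cv2.INTER_AREA))
cv2.imwrite("pics/c3.png",np.vstack([crop(s,80,180,160,64,5),crop(t,370,180,140,112,5)[:280,:] if 0 else cv2.copyMakeBorder(crop(t,370,182,140,56,5),0,0,0,100,0)]))
for n in P: print(n,C(n))
E
```

```text
scene [1.21713314 0.03019971 0.67533301]
top [0.36062855 0.026754   1.19427498]
```

View pics/c12.png

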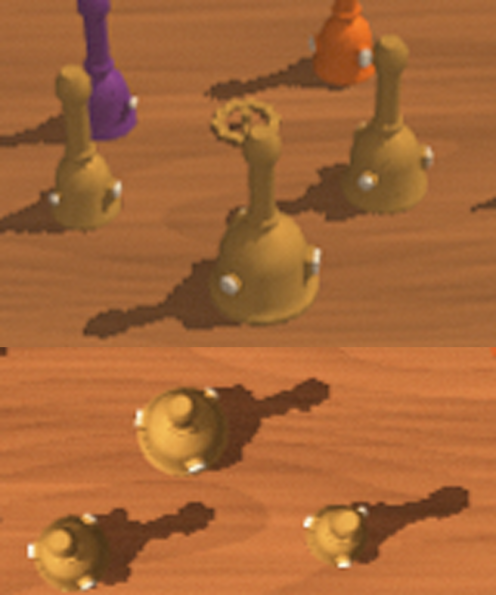

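View pics/c3.png

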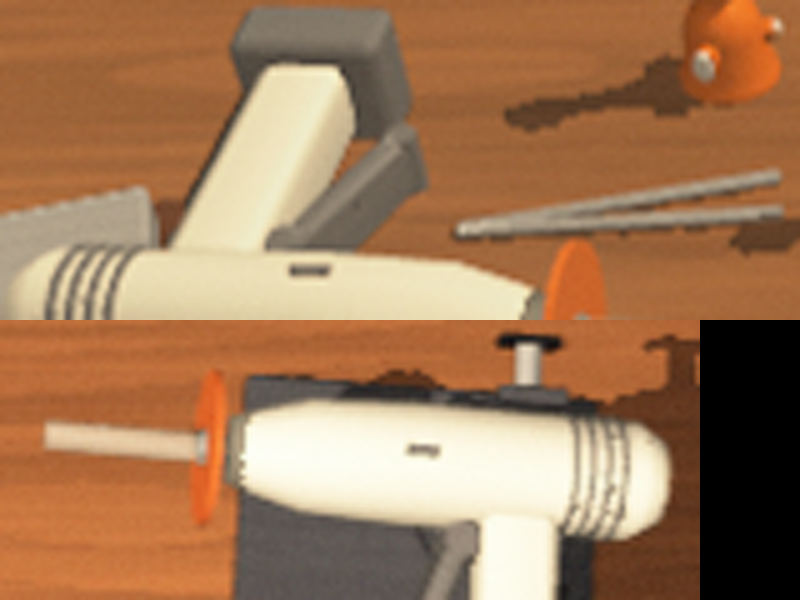

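```bash
cat >> h.py <<'E'
def brass(im):  # bgr
    h=cv2.cvtColor(im,cv2.COLOR_BGR2HSV); return cv2.morphologyEx(cv2.inRange(h,(15,110,60),(28,255,255)),cv2.MORPH_OPEN,np.ones((2,2),np.uint8))
def white(im):
    h=cv2.cvtColor(im,cv2.COLOR_BGR2HSV); return cv2.inRange(h,(0,0,120),(180,95,255))
def blobs(m,lo,hi):
    n,l,st,c=cv2.connectedComponentsWithStats(m); return [(c[i].round(1),st[i]) for i in range(1,n) if lo<=st[i][4]<=hi]
E
python3 - <<'E'
from h import *
s=cv2.imread("pics/scene0.png"); t=cv2.imread("pics/top0.png")
for n,im,box in(("scene",s,(240,180,160,112)),("top",t,(250,220,160,80))):
    x,y,w,h=box; c=im[y:y+h,x:x+w]
    print(n,"brass",[(b[0]+[x,y],b[1]+[x,y,0,0,0]) for b in blobs(brass(c),60,5000)])
    print(n,"white",[(b[0]+[x,y],b[1][2:]) for b in blobs(white(c),2,80)])
# guide
def prof(im,n,cols,r0,r1):
    out=[]
    hs=cv2.cvtColor(im,cv2.COLOR_BGR2HSV)
    for u in cols:
        col=hs[r0:r1,u,1].astype(float); w=(col<130); 
        out.append((u,int(w.sum()),round(r0+np.nonzero(w)[0].mean(),2) if w.any() else None))
    print(n,out)
prof(t,"top",range(376,414,2),198,216)
prof(s,"scene",range(198,242,2),240,258)
hs=cv2.cvtColor(t,cv2.COLOR_BGR2HSV); print(hs[205,374:386,1],hs[205,374:386,2])
hs=cv2.cvtColor(s,cv2.COLOR_BGR2HSV); print(hs[248,228:244,1],hs[248,228:244,2])
E
```

```text
scene brass [(array([365.3, 227.1]), array([351, 192,  28,  58, 910])), (array([266.8, 233. ]), array([257, 202,  23,  53, 687])), (array([325. , 255.8]), array([ 308,  213,   36,   73, 1455]))]
scene white [(array([340. , 193.5]), array([1, 2, 2], dtype=int32)), (array([357.5, 198.3]), array([ 4,  5, 15], dtype=int32)), (array([282.3, 212.4]), array([3, 4, 9], dtype=int32)), (array([378. , 229.5]), array([1, 4, 4], dtype=int32)), (array([357.6, 238.4]), array([ 4,  4, 15], dtype=int32)), (array([277.6, 240.7]), array([2, 4, 7], dtype=int32)), (array([257.1, 243.9]), array([3, 3, 8], dtype=int32)), (array([341.6, 264.1]), array([ 2,  8, 13], dtype=int32)), (array([313.3, 271.5]), array([ 5,  6, 20], dtype=int32))]
top brass [(array([309.5, 247.5]), array([295, 234,  29,  29, 640])), (array([359.2, 281. ]), array([350, 272,  19,  19, 291])), (array([273.7, 287.1]), array([262, 276,  24,  24, 452]))]
top white [(array([294.3, 242.2]), array([2, 4, 6], dtype=int32)), (array([313. , 258.5]), array([5, 2, 8], dtype=int32)), (array([366.7, 272.3]), array([2, 2, 3], dtype=int32)), (array([2
[... 938 characters left out ...]
, (208, 8, np.float64(247.5)), (210, 8, np.float64(247.5)), (212, 8, np.float64(247.5)), (214, 8, np.float64(247.5)), (216, 8, np.float64(247.5)), (218, 8, np.float64(247.5)), (220, 8, np.float64(247.5)), (222, 8, np.float64(247.5)), (224, 7, np.float64(248.0)), (226, 8, np.float64(248.5)), (228, 8, np.float64(248.5)), (230, 8, np.float64(248.5)), (232, 8, np.float64(248.5)), (234, 8, np.float64(248.5)), (236, 3, np.float64(249.0)), (238, 0, None), (240, 0, None)]
[177 177 177 177 144  87  72  72  74  71  70  66] [193 197 196 195 186 216 230 231 231 232 232 233]
[ 91  88  89  89  90  90  88  95 128 167 167 164 164 169 168 163] [174 176 177 178 178 178 177 170 164 166 165 165 166 169 161 139]
```

```bash
cat >> h.py <<'E'
H={"small":(.102,.021,.019,.023),"medium":(.108,.026,.022,.027),"large":(.114,.031,.024,.031)}
def bells(s,t,verbose=True):
    """xy from skirt outline in top view (ray onto rim plane) ; knob ray in scene gives height; stone directions from both"""
    R={}
    bt=[]
    for m,n,im in((brass(t),"top",t),):
        x,y,w,h=200,200,230,150; z=np.zeros_like(m); z[y:y+h,x:x+w]=m[y:y+h,x:x+w]
        for c in cv2.findContours(z,cv2.RETR_EXTERNAL,cv2.CHAIN_APPROX_NONE)[0]:
            if cv2.contourArea(c)<200: continue
            bt.append(cv2.fitEllipse(c)+(cv2.contourArea(c),))
    return bt
E
python3 - <<'E'
from h import *
s=cv2.imread("pics/scene0.png"); t=cv2.imread("pics/top0.png")
ms=brass(s)
top={"large":(294,233.8,29.5,29.2),}
for name,(tb,sb) in {"small":((350,272,19,19),(257,202,23,53)),"medium":((262,276,24,24),(351,192,28,58)),"large":((295,234,29,29),(308,213,36,73))}.items():
    h,r,zs,rs=H[name]
    m=np.zeros_like(ms); m[tb[1]-1:tb[1]+tb[3]+1,tb[0]-1:tb[0]+tb[2]+1]=brass(t)[tb[1]-1:tb[1]+tb[3]+1,tb[0]-1:tb[0]+tb[2]+1]
    c=max(cv2.findContours(m,cv2.RETR_EXTERNAL,cv2.CHAIN_APPROX_NONE)[0],key=cv2.contourArea)
    (u,v),rad=cv2.minEnclosingCircle(c); e=cv2.fitEllipse(cv2.convexHull(c))
    X=onz("top",e[0][0],e[0][1],.006)
    f=K("top")[0]; 
    # scene: knob rows
    kn=ms[sb[1]:sb[1]+9,sb[0]:sb[0]+sb[2]]; yy,xx=np.nonzero(kn); k=(sb[0]+xx.mean(),sb[1]+yy.mean())
    o,d=ray("scene",*k); n=d[:2]; q=((X[:2]-o[:2])@n)/(n@n); Z=o+d*q
    print(name,"circ",(u,v,rad),"ell",e,"XY",X.round(4),"knob px",np.round(k,1),"ray nearest",Z.round(4),"pred knob px",proj("scene",[X[0],X[1],h-.01]).round(1),"base px",proj("scene",[X[0],X[1],0]).round(1))
    for n,L in(("scene",[(378,229.5),(357.6,238.4),(277.6,240.7),(257.1,243.9),(341.6,264.1),(313.3,271.5)]),("top",[(294.3,242.2),(313,258.5),(366.7,272.3),(279,274.5),(348.8,276),(259.5,285.5),(360.5,289.7),(277.9,296.4)])):
        for p in L:
            S=onz(n,*p,zs)-X
            if np.hypot(*S[:2])<rs+.012: print("   ",n,p,"r",np.hypot(*S[:2]).round(4),"ang",np.degrees(np.arctan2(S[1],S[0])).round(1))
g=np.array([onz("top",u,v,.12) for u,v in[(380,204.6),(384,205),(388,205.4),(392,205.7),(396,206),(400,206.4),(404,206.7),(408,207)]])
d=g[0]-g[-1]; print("guide top: ang",np.degrees(np.arctan2(d[1],d[0])),"tip",onz("top",378.5,204.6,.12))
a,b=tri((236.2,248.7),(378.5,204.6)); print("tri tip",a,b)
print("scene onz",onz("scene",236.3,248.7,.12),onz("scene",200,247.1,.12))
E
```

```text
small circ (359.4259338378906, 280.5740661621094, 10.029298782348633) ell ((359.31640625, 280.8644714355469), (18.600919723510742, 19.69706153869629), 51.01679611206055) XY [ 0.4662 -0.0656  0.006 ] knob px [263.9 206.5] ray nearest [ 0.4658 -0.0629  0.0896] pred knob px [262.3 205.5] base px [266.5 244.6]
    scene (277.6, 240.7) r 0.0251 ang 63.4
    scene (257.1, 243.9) r 0.0236 ang -37.6
    top (366.7, 272.3) r 0.0221 ang -40.9
    top (348.8, 276) r 0.0244 ang 68.7
    top (360.5, 289.7) r 0.0195 ang -176.2
medium circ (273.9137878417969, 287.0517272949219, 12.298540115356445) ell ((273.7973937988281, 287.0902404785156), (23.421350479125977, 24.46766471862793), 43.24490737915039) XY [0.4523 0.1135 0.006 ] knob px [366.7 196.6] ray nearest [0.4528 0.1178 0.0962] pred knob px [364.2 195.7] base px [362.1 237.5]
    scene (378, 229.5) r 0.0284 ang 82.7
    scene (357.6, 238.4) r 0.0293 ang -22.3
    top (279, 274.5) r 0.0274 ang -24.9
    top (259.5, 285.5) r 0.0285 ang 86.1
    top (277.9, 296.4) r 0.0226 ang -154.0
large circ (309.83209228515625, 247.112548828125, 15.06247329711914) ell ((309.6304626464844, 247.6282196044922), (28.21666145324707, 29.45833396911621), 57.19656753540039) XY [0.5361 0.0389 0.006 ] knob px [320. 217.] ray nearest [0.5361 0.0346 0.1201] pred knob px [322.8 224.6] base px [323.5 269.8]
    scene (341.6, 264.1) r 0.0331 ang 70.2
    scene (313.3, 271.5) r 0.0328 ang -32.5
    top (294.3, 242.2) r 0.033 ang 74.8
    top (313, 258.5) r 0.0265 ang -164.0
guide top: ang 85.15013051630842 tip [ 0.60390266 -0.09506086  0.12      ]
tri tip [ 0.60446546 -0.09502418  0.11734842] 0.0006728110311280802
scene onz [ 0.60740245 -0.0939361   0.12      ] [ 0.60191794 -0.14990064  0.12      ]
```

```bash
cat >> h.py <<'E'
from scipy.optimize import least_squares
def fitbell(name,stones,knob,guess):
    """stones: list of (cam,u,v), knob: (cam,u,v) list; returns x,y,theta mod 120, rms px"""
    h,r,zs,rs=H[name]; rs-=.0015
    def res(p):
        out=[]
        for n,u,v in stones:
            c=[proj(n,[p[0]+rs*np.cos(p[2]+k*2*np.pi/3),p[1]+rs*np.sin(p[2]+k*2*np.pi/3),zs])-[u,v] for k in range(3)]
            out+=list(min(c,key=np.linalg.norm))
        for n,u,v in knob: out+=list((proj(n,[p[0],p[1],h-.01])-[u,v]))
        return np.array(out)
    b=min((least_squares(res,[*guess,np.radians(a)]) for a in(-60,-30,0,30)),key=lambda o:o.cost)
    return b.x[0],b.x[1],np.degrees(b.x[2])%120,np.sqrt(2*b.cost/len(b.fun)),b.fun.round(1)
E
python3 - <<'E'
from h import *
T=lambda *a:[("top",*p) for p in a]; S=lambda *a:[("scene",*p) for p in a]
print(fitbell("small",S((277.6,240.7),(257.1,243.9))+T((366.7,272.3),(348.8,276),(360.5,289.7)),S((263.9,206.5)),(.466,-.065)))
print(fitbell("medium",S((378,229.5),(357.6,238.4))+T((279,274.5),(259.5,285.5),(277.9,296.4)),S((366.7,196.6)),(.4523,.1135)))
print(fitbell("large",S((341.6,264.1),(313.3,271.5))+T((294.3,242.2),(313,258.5)),[],(.536,.0389)))
# knob positions by two-view: print top knob bright spot guesses
o=np.array([.6039,-.0951]); a=np.radians(85.1); Y=np.array([np.cos(a),np.sin(a)]); X=np.array([Y[1],-Y[0]])
print("lamp origin",o-.15*Y,"squeeze",o-.15*Y-.07*X-.026*Y,"tcp_rot yaw")
s=cv2.imread("pics/scene0.png"); t=cv2.imread("pics/top0.png")
L=o-.15*Y
for nm,(x,y,z) in {"handle end -y":(-.11,-.047,.135),"handle end +y":(-.11,-.017,.135),"tip":(0,.15,.12),"disc":(0,.086,.12),"tail":(0,-.085,.12)}.items():
    q=L+x*X+y*Y; print(nm,proj("top",[*q,z]).round(1),proj("scene",[*q,z]).round(1))
E
```

```text
(np.float64(0.4688875192655689), np.float64(-0.06324099728879128), np.float64(70.44042552226186), np.float64(0.3666981974507396), array([ 0.1, -0.5,  0.3, -0.8, -0.2,  0. ,  0.1, -0.5,  0.1, -0.5, -0.4,
       -0. ]))
(np.float64(0.4550888918196752), np.float64(0.11618342849350469), np.float64(89.06188736922095), np.float64(0.45706474610278347), array([-0. , -0.2,  0.3, -0.9, -0.6,  0.1,  0.1, -0.6, -0.1, -0.4, -0.8,
       -0. ]))
(np.float64(0.5399997549253184), np.float64(0.04112746310877385), np.float64(78.6851934702235), np.float64(0.459021062322261), array([-0. , -0.6,  0.2, -0.7,  0.3, -0.5, -0.1, -0.7]))
lamp origin [ 0.59108746 -0.24455179] squeeze [ 0.51912245 -0.26447759] tcp_rot yaw
handle end -y [480.4 269.2] [130.9 192.4]
handle end +y [464.4 267.8] [148.4 192.9]
tip [378.5 204.6] [235.8 247.2]
disc [411.6 207.5] [194.5 245.7]
tail [500.5 215.2] [ 86.2 241.9]
```

```bash
cat >> h.py <<'E'
def inc(x,y,z,ang=None):
    o=env.get_obs(); R=o["tcp_rot"]; d=R.T@(np.array([x,y,z])-o["ee_pos"])
    a=np.degrees(np.arctan2(R[1,0],R[0,0])); w=0 if ang is None else -((ang-a+180)%360-180)
    return "tx %.4f ty %.4f tz %.4f yaw %.4f rad (%.1f deg)"%(*d,np.radians(w),w)
def st():
    o=env.get_obs(); R=o["tcp_rot"]; print("t",round(o["time_s"],2),"tcp",o["ee_pos"].round(4),"ang",np.degrees(np.arctan2(R[1,0],R[0,0])).round(2),"tilt",R[:,1].round(3),"F",o["ft_force"].round(1),"open",round(o["opening"],4),"j",o["joint_pos"].round(0))
E
python3 - <<'E'
from h import *
st()
for p in[(.22,-.45,.23,-95),(.33,-.3,.23,-95),(.519,-.264,.23,-95),(.519,-.264,.101,-95)]: print(p,inc(*p))
for u,v in((562,212),(600,275)): print([onz("top",u,v,z)[:2].round(3) for z in(0,.1,.2)])
E
```

```text
t 0.1 tcp [ 0.1593 -0.6296  0.2047] ang -75.81 tilt [-0.     0.002 -1.   ] F [-0.5 -0.2 -0.2] open 0.094 j [72. 36.  2. 87. -2. 57. -1.]
(0.22, -0.45, 0.23, -95) tx -0.1592 ty -0.0251 tz 0.1029 yaw 0.3350 rad (19.2 deg)
(0.33, -0.3, 0.23, -95) tx -0.2777 ty -0.0249 tz 0.2463 yaw 0.3350 rad (19.2 deg)
(0.519, -0.264, 0.23, -95) tx -0.2662 ty -0.0249 tz 0.4384 yaw 0.3350 rad (19.2 deg)
(0.519, -0.264, 0.101, -95) tx -0.2660 ty 0.1041 tz 0.4384 yaw 0.3350 rad (19.2 deg)
[array([ 0.616, -0.501]), array([ 0.595, -0.456]), array([ 0.573, -0.412])]
[array([ 0.481, -0.571]), array([ 0.471, -0.521]), array([ 0.461, -0.471])]
```

Request:
{"name": "drive_tool", "arguments": {"increments": [{"tx": -0.05, "ty": -0.025, "tz": 0.03, "yaw": 0.1, "jaw": 0.094}, {"tx": -0.1, "ty": -0.025, "tz": 0.06, "yaw": 0.2, "jaw": 0.094}, {"tx": -0.159, "ty": -0.025, "tz": 0.103, "yaw": 0.335, "jaw": 0.094}, {"tx": -0.2, "ty": -0.025, "tz": 0.15, "yaw": 0.335, "jaw": 0.094}, {"tx": -0.24, "ty": -0.025, "tz": 0.2, "yaw": 0.335, "jaw": 0.094}, {"tx": -0.277, "ty": -0.025, "tz": 0.246, "yaw": 0.335, "jaw": 0.094}, {"tx": -0.276, "ty": -0.025, "tz": 0.3, "yaw": 0.335, "jaw": 0.094}, {"tx": -0.272, "ty": -0.025, "tz": 0.36, "yaw": 0.335, "jaw": 0.094}, {"tx": -0.268, "ty": -0.025, "tz": 0.41, "yaw": 0.335, "jaw": 0.094}, {"tx": -0.266, "ty": -0.025, "tz": 0.438, "yaw": 0.335, "jaw": 0.094}, {"tx": -0.266, "ty": -0.025, "tz": 0.438, "yaw": 0.335, "jaw": 0.094}, {"tx": -0.266, "ty": -0.025, "tz": 0.438, "yaw": 0.335, "jaw": 0.094}, {"tx": -0.266, "ty": -0.025, "tz": 0.438, "yaw": 0.335, "jaw": 0.094}]}}

```text
time_s: 1.72
ee_pos: [0.5173, -0.2657, 0.2306]
tcp_rot: [[-0.089, -0.001, 0.996], [-0.996, -0.0, -0.089], [0.0, -1.0, -0.001]]
ft_force: [0.3, 0.1, 0.4]
opening: 0.0938
```

Run:
```python
from h import *
st(); print(inc(.519,-.264,.101,-95))
t=env.capture("top")[:,:,::-1].copy(); s=env.capture("scene")[:,:,::-1].copy()
cv2.imwrite("pics/t1.png",t); cv2.imwrite("pics/s1.png",s)
cv2.imwrite("pics/c4.png",np.hstack([crop(s,60,120,130,150,3),crop(t,410,180,130,150,3)]))
```

```text
t 1.73 tcp [ 0.5173 -0.2657  0.2306] ang -95.11 tilt [-0.001 -0.    -1.   ] F [0.3 0.1 0.4] open 0.0938 j [ 22.  29.   3.  97.  -2.  55. -69.]
tx -0.0018 ty 0.1296 tz 0.0016 yaw -0.0018 rad (-0.1 deg)
```

View pics/c4.png

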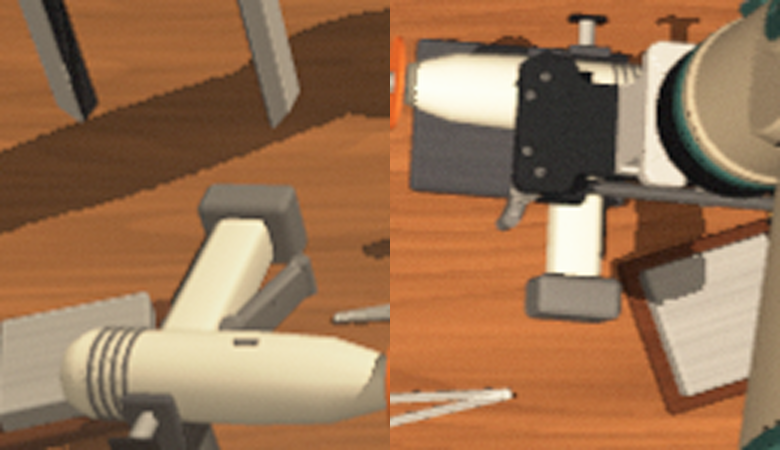

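Request:
{"name": "drive_tool", "arguments": {"increments": [{"tx": -0.003, "ty": 0.03, "tz": 0.002, "jaw": 0.094}, {"tx": -0.004, "ty": 0.06, "tz": 0.002, "jaw": 0.094}, {"tx": -0.004, "ty": 0.085, "tz": 0.002, "jaw": 0.094}, {"tx": -0.004, "ty": 0.11, "tz": 0.002, "jaw": 0.094}, {"tx": -0.004, "ty": 0.13, "tz": 0.002, "jaw": 0.094}, {"tx": -0.004, "ty": 0.13, "tz": 0.002, "jaw": 0.094}, {"tx": -0.004, "ty": 0.13, "tz": 0.002, "jaw": 0.094}]}}

```text
schema error: expected keys jaw, tx, ty, tz, yaw
```

Run:
```python
from h import *
st(); s=env.capture("scene")[:,:,::-1].copy(); t=env.capture("top")[:,:,::-1].copy()
cv2.imwrite("pics/c5.png",np.hstack([crop(s,80,130,130,130,3),crop(t,410,180,130,130,3)]))
```

```text
t 1.82 tcp [ 0.5178 -0.2655  0.2308] ang -95.09 tilt [-0. -0. -1.] F [ 0.   0.  -0.5] open 0.0942 j [ 22.  29.   3.  96.  -2.  55. -69.]
```

View pics/c5.png

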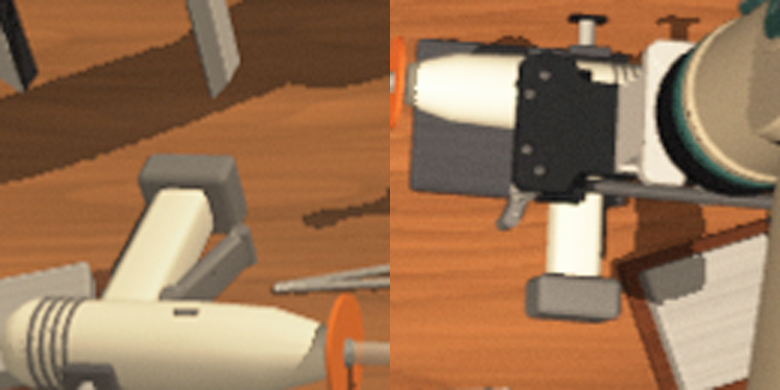

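All five keys are required; the hand is still at hover. Resending.

Request:
{"name": "drive_tool", "arguments": {"increments": [{"tx": -0.003, "ty": 0.03, "tz": 0.001, "yaw": 0, "jaw": 0.094}, {"tx": -0.003, "ty": 0.06, "tz": 0.001, "yaw": 0, "jaw": 0.094}, {"tx": -0.003, "ty": 0.085, "tz": 0.001, "yaw": 0, "jaw": 0.094}, {"tx": -0.003, "ty": 0.11, "tz": 0.001, "yaw": 0, "jaw": 0.094}, {"tx": -0.003, "ty": 0.13, "tz": 0.001, "yaw": 0, "jaw": 0.094}, {"tx": -0.003, "ty": 0.13, "tz": 0.001, "yaw": 0, "jaw": 0.094}, {"tx": -0.003, "ty": 0.13, "tz": 0.001, "yaw": 0, "jaw": 0.094}]}}

```text
time_s: 2.8
ee_pos: [0.5206, -0.2623, 0.1013]
tcp_rot: [[-0.087, 0.001, 0.996], [-0.996, -0.001, -0.087], [0.0, -1.0, 0.001]]
ft_force: [-0.1, -0.4, -0.2]
opening: 0.0941
```

Run:
```python
from h import *
st(); s=env.capture("scene")[:,:,::-1].copy(); t=env.capture("top")[:,:,::-1].copy()
cv2.imwrite("pics/c6.png",np.hstack([crop(s,80,130,130,130,3),crop(t,410,180,130,130,3)]))
```

```text
t 2.8 tcp [ 0.5206 -0.2623  0.1013] ang -95.01 tilt [ 0.001 -0.001 -1.   ] F [-0.1 -0.4 -0.2] open 0.0941 j [ 23.  38.   2. 104.  -2.  38. -69.]
```

View pics/c6.png

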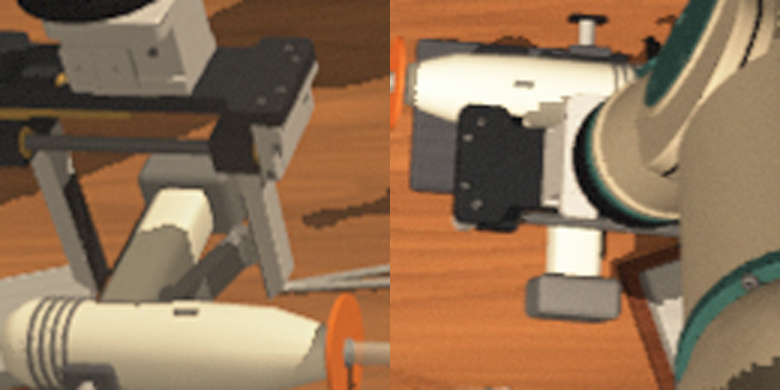

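Request:
{"name": "drive_tool", "arguments": {"increments": [{"tx": 0, "ty": 0, "tz": 0, "yaw": 0, "jaw": 0.06}, {"tx": 0, "ty": 0, "tz": 0, "yaw": 0, "jaw": 0.05}, {"tx": 0, "ty": 0, "tz": 0, "yaw": 0, "jaw": 0.038}, {"tx": 0, "ty": 0, "tz": 0, "yaw": 0, "jaw": 0.038}, {"tx": 0, "ty": 0, "tz": 0, "yaw": 0, "jaw": 0.038}, {"tx": 0, "ty": 0, "tz": 0, "yaw": 0, "jaw": 0.038}, {"tx": 0, "ty": 0, "tz": 0, "yaw": 0, "jaw": 0.038}, {"tx": 0, "ty": 0, "tz": 0, "yaw": 0, "jaw": 0.038}]}}

```text
time_s: 3.9
ee_pos: [0.519, -0.2674, 0.1001]
tcp_rot: [[-0.088, -0.0, 0.996], [-0.996, -0.007, -0.088], [0.007, -1.0, 0.0]]
ft_force: [-2.0, -10.2, -5.9]
opening: 0.0415
```

Run:
```python
from h import *
st(); s=env.capture("scene")[:,:,::-1].copy()
cv2.imwrite("pics/s2.png",s)
print(s[244:252,200:236:6].mean(0))
```

```text
t 3.9 tcp [ 0.519  -0.2674  0.1001] ang -95.07 tilt [-0.    -0.007 -1.   ] F [ -2.  -10.2  -5.9] open 0.0415 j [ 23.  38.   3. 104.  -2.  38. -69.]
[[ 94.625 132.25  179.75 ]
 [104.875 137.    168.375]
 [107.    139.125 170.625]
 [108.25  139.625 170.875]
 [106.875 139.75  172.125]
 [107.5   141.5   173.25 ]]
```

Request:
{"name": "drive_tool", "arguments": {"increments": [{"tx": 0, "ty": 0, "tz": 0, "yaw": 0, "jaw": 0.07}, {"tx": 0, "ty": 0, "tz": 0, "yaw": 0, "jaw": 0.094}, {"tx": 0, "ty": 0, "tz": 0, "yaw": 0, "jaw": 0.094}, {"tx": 0, "ty": 0, "tz": 0, "yaw": 0, "jaw": 0.094}, {"tx": 0, "ty": -0.04, "tz": 0, "yaw": 0, "jaw": 0.094}, {"tx": 0, "ty": -0.09, "tz": 0, "yaw": 0, "jaw": 0.094}, {"tx": 0, "ty": -0.13, "tz": 0, "yaw": 0, "jaw": 0.08}, {"tx": -0.05, "ty": -0.13, "tz": -0.03, "yaw": 0, "jaw": 0.07}, {"tx": -0.1, "ty": -0.13, "tz": -0.05, "yaw": 0, "jaw": 0.06}, {"tx": -0.15, "ty": -0.13, "tz": -0.068, "yaw": 0, "jaw": 0.06}, {"tx": -0.194, "ty": -0.09, "tz": -0.068, "yaw": 0, "jaw": 0.06}, {"tx": -0.194, "ty": -0.05, "tz": -0.068, "yaw": 0, "jaw": 0.06}, {"tx": -0.194, "ty": -0.05, "tz": -0.068, "yaw": 0, "jaw": 0.06}, {"tx": -0.194, "ty": -0.05, "tz": -0.068, "yaw": 0, "jaw": 0.06}]}}

```text
time_s: 5.7
ee_pos: [0.4698, -0.0637, 0.1515]
tcp_rot: [[-0.088, 0.001, 0.996], [-0.996, -0.001, -0.088], [0.001, -1.0, 0.001]]
ft_force: [0.5, 0.1, 0.1]
opening: 0.0602
```

Run:
```python
from h import *
st(); s=env.capture("scene")[:,:,::-1].copy(); t=env.capture("top")[:,:,::-1].copy()
cv2.imwrite("pics/s3.png",s); cv2.imwrite("pics/t3.png",t)
print(s[244:252,200:240:6].mean(0).round(), t[203:208,376:410:6].mean(0).round())
print(inc(.469,-.063,.046))
a=np.hstack([crop(s,80,150,133,150,3),crop(s,200,150,133,150,3)])
cv2.imwrite("pics/c7.png",a)
```

```text
t 5.7 tcp [ 0.4698 -0.0637  0.1515] ang -95.08 tilt [ 0.001 -0.001 -1.   ] F [0.5 0.1 0.1] open 0.0602 j [  4.  26.   1. 118.  -1.  36. -90.]
[[ 97. 135. 183.]
 [106. 139. 171.]
 [109. 140. 173.]
 [110. 142. 174.]
 [109. 142. 175.]
 [110. 144. 177.]
 [ 75. 115. 165.]] [[ 68. 103. 148.]
 [123. 154. 179.]
 [126. 157. 183.]
 [128. 163. 193.]
 [126. 162. 199.]
 [129. 167. 209.]]
tx -0.0007 ty 0.1059 tz -0.0017 yaw 0.0000 rad (0.0 deg)
```

View pics/c7.png

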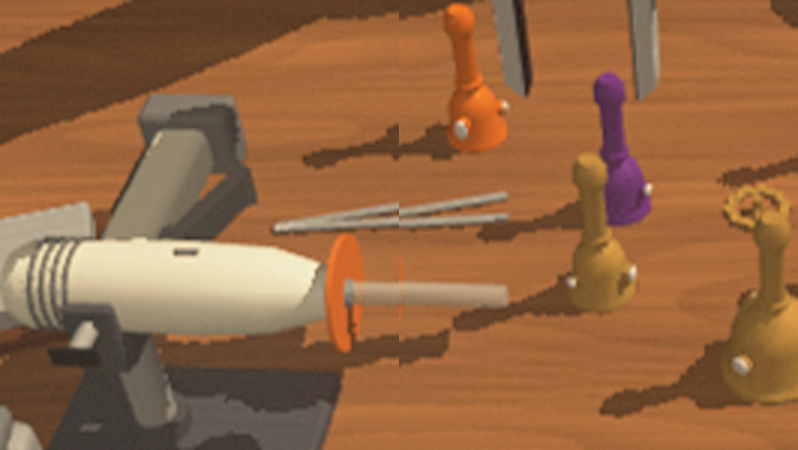

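Request:
{"name": "drive_tool", "arguments": {"increments": [{"tx": -0.001, "ty": 0.04, "tz": -0.002, "yaw": 0, "jaw": 0.06}, {"tx": -0.001, "ty": 0.075, "tz": -0.002, "yaw": 0, "jaw": 0.06}, {"tx": -0.001, "ty": 0.104, "tz": -0.002, "yaw": 0, "jaw": 0.06}, {"tx": -0.001, "ty": 0.104, "tz": -0.002, "yaw": 0, "jaw": 0.06}, {"tx": -0.001, "ty": 0.104, "tz": -0.002, "yaw": 0, "jaw": 0.03}, {"tx": -0.001, "ty": 0.104, "tz": -0.002, "yaw": 0, "jaw": 0.008}, {"tx": -0.001, "ty": 0.104, "tz": -0.002, "yaw": 0, "jaw": 0.008}, {"tx": -0.001, "ty": 0.104, "tz": -0.002, "yaw": 0, "jaw": 0.008}, {"tx": -0.001, "ty": 0.104, "tz": -0.002, "yaw": 0, "jaw": 0.008}, {"tx": -0.001, "ty": 0.104, "tz": -0.002, "yaw": 0, "jaw": 0.008}, {"tx": -0.001, "ty": 0.09, "tz": -0.002, "yaw": 0, "jaw": 0.008}, {"tx": -0.001, "ty": 0.06, "tz": -0.002, "yaw": 0, "jaw": 0.008}, {"tx": -0.001, "ty": 0.02, "tz": -0.002, "yaw": 0, "jaw": 0.008}, {"tx": -0.001, "ty": -0.02, "tz": -0.002, "yaw": 0, "jaw": 0.008}, {"tx": -0.001, "ty": -0.02, "tz": -0.002, "yaw": 0, "jaw": 0.008}]}}

```text
time_s: 7.68
ee_pos: [0.4694, -0.0616, 0.1736]
tcp_rot: [[-0.087, 0.006, 0.996], [-0.996, -0.0, -0.087], [-0.0, -1.0, 0.006]]
ft_force: [0.6, 0.3, -1.6]
opening: 0.0194
```

Run:
```python
from h import *
st(); print(inc(.78,.03,.42)); print(inc(.78,.03,.42,-35))
s0=cv2.imread("pics/scene0.png").astype(int); s3=cv2.imread("pics/s3.png").astype(int)
t0=cv2.imread("pics/top0.png").astype(int); t3=cv2.imread("pics/t3.png").astype(int)
print(np.abs(s3-s0)[236:262,228:252].sum(2).max(1)); print((t3-t0)[196:214,360:382].sum(2).max(0))
print(t3[200:212,376:382].sum(2))
```

```text
t 7.67 tcp [ 0.4694 -0.0616  0.1736] ang -94.99 tilt [ 0.006 -0.    -1.   ] F [ 0.6  0.3 -1.6] open 0.0194 j [  3.  24.   1. 117.  -1.  39. -90.]
tx -0.1183 ty -0.2445 tz 0.3031 yaw 0.0000 rad (0.0 deg)
tx -0.1183 ty -0.2445 tz 0.3031 yaw -1.0470 rad (-60.0 deg)
[17 20 23 17 21 21 18 22 18 19 23 24 19 21 20 17 12 15 20 16 17 21 17 22
 20 17]
[107  62  62  62  62   7  18  21  56  66  64  38  19  14  21  27  62  60
  93  93 115 112]
[[341 341 328 336 333 342]
 [344 339 337 351 341 351]
 [339 338 353 427 441 449]
 [380 383 392 542 588 587]
 [379 384 401 563 610 614]
 [261 295 317 431 486 491]
 [283 290 288 289 278 282]
 [294 328 345 326 322 327]
 [291 338 358 354 365 361]
 [373 390 393 385 379 386]
 [274 349 400 403 403 411]
 [276 307 391 432 429 425]]
```

Run:
```python
from h import *
st(); s=env.capture("scene")[:,:,::-1].copy(); t=env.capture("top")[:,:,::-1].copy()
cv2.imwrite("pics/s4.png",s); cv2.imwrite("pics/t4.png",t)
cv2.imwrite("pics/c8.png",crop(s,210,100,160,180,3))
print(proj("scene",[.4694,-.0616,.1736]))
```

```text
t 7.67 tcp [ 0.4694 -0.0616  0.1736] ang -94.99 tilt [ 0.006 -0.    -1.   ] F [ 0.6  0.3 -1.6] open 0.0194 j [  3.  24.   1. 117.  -1.  39. -90.]
[260.35412614 167.47332887]
```

View pics/c8.png

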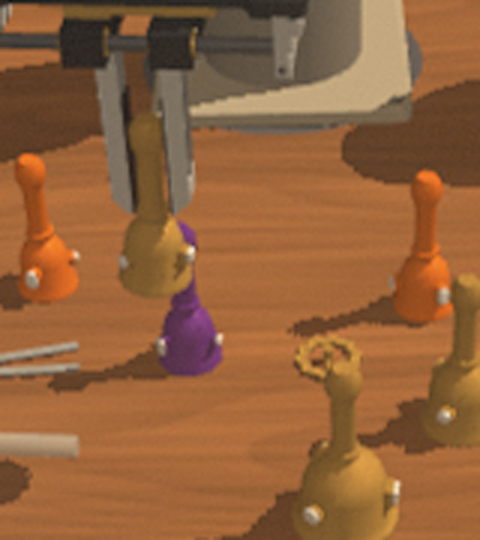

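Request:
{"name": "drive_tool", "arguments": {"increments": [{"tx": 0, "ty": 0.05, "tz": 0, "yaw": 0, "jaw": 0.008}, {"tx": 0, "ty": 0.09, "tz": 0, "yaw": 0, "jaw": 0.008}, {"tx": 0, "ty": 0.115, "tz": 0, "yaw": 0, "jaw": 0.008}, {"tx": 0, "ty": 0.124, "tz": 0, "yaw": 0, "jaw": 0.008}, {"tx": 0, "ty": 0.124, "tz": 0, "yaw": 0, "jaw": 0.008}, {"tx": 0, "ty": 0.1255, "tz": 0, "yaw": 0, "jaw": 0.008}, {"tx": 0, "ty": 0.1255, "tz": 0, "yaw": 0, "jaw": 0.03}, {"tx": 0, "ty": 0.1255, "tz": 0, "yaw": 0, "jaw": 0.03}, {"tx": 0, "ty": 0.1255, "tz": 0, "yaw": 0, "jaw": 0.03}, {"tx": 0, "ty": 0.131, "tz": 0, "yaw": 0, "jaw": 0.03}, {"tx": 0, "ty": 0.131, "tz": 0, "yaw": 0, "jaw": 0.03}, {"tx": 0, "ty": 0.131, "tz": 0, "yaw": 0, "jaw": 0.008}, {"tx": 0, "ty": 0.131, "tz": 0, "yaw": 0, "jaw": 0.008}, {"tx": 0, "ty": 0.131, "tz": 0, "yaw": 0, "jaw": 0.008}, {"tx": 0, "ty": 0.131, "tz": 0, "yaw": 0, "jaw": 0.008}, {"tx": 0, "ty": 0.131, "tz": 0, "yaw": 0, "jaw": 0.008}]}}

```text
time_s: 9.78
ee_pos: [0.4673, -0.0616, 0.0395]
tcp_rot: [[-0.087, -0.0, 0.996], [-0.996, -0.0, -0.087], [0.0, -1.0, -0.0]]
ft_force: [0.7, 0.3, -1.5]
opening: 0.0189
```

Request:
{"name": "drive_tool", "arguments": {"increments": [{"tx": 0, "ty": -0.003, "tz": 0, "yaw": 0, "jaw": 0.03}, {"tx": 0, "ty": -0.004, "tz": 0, "yaw": 0, "jaw": 0.03}, {"tx": 0, "ty": -0.005, "tz": 0, "yaw": 0, "jaw": 0.03}, {"tx": 0, "ty": -0.005, "tz": 0, "yaw": 0, "jaw": 0.0}, {"tx": 0, "ty": -0.005, "tz": 0, "yaw": 0, "jaw": 0.0}, {"tx": 0, "ty": -0.005, "tz": 0, "yaw": 0, "jaw": 0.0}, {"tx": 0, "ty": -0.005, "tz": 0, "yaw": 0, "jaw": 0.0}, {"tx": 0, "ty": -0.005, "tz": 0, "yaw": 0, "jaw": 0.0}, {"tx": 0, "ty": -0.005, "tz": 0, "yaw": 0, "jaw": 0.0}]}}

```text
time_s: 10.9
ee_pos: [0.4674, -0.0616, 0.0445]
tcp_rot: [[-0.087, 0.0, 0.996], [-0.996, -0.0, -0.087], [0.0, -1.0, 0.0]]
ft_force: [0.1, -1.2, 1.7]
opening: 0.0189
```

Run:
```python
from h import *
st(); s=env.capture("scene")[:,:,::-1].copy(); cv2.imwrite("pics/s5.png",s)
cv2.imwrite("pics/c9.png",crop(s,225,165,80,90,6))
```

```text
t 10.9 tcp [ 0.4674 -0.0616  0.0445] ang -95.0 tilt [ 0. -0. -1.] F [ 0.1 -1.2  1.7] open 0.0189 j [  4.  38.   1. 123.  -1.  20. -90.]
```

View pics/c9.png

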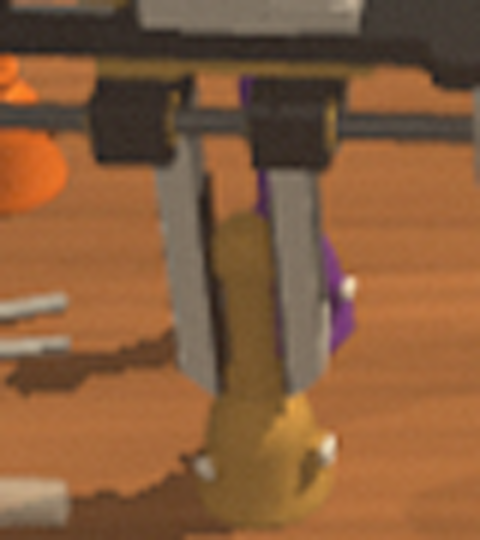

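Request:
{"name": "drive_tool", "arguments": {"increments": [{"tx": 0, "ty": -0.02, "tz": 0, "yaw": 0, "jaw": 0}, {"tx": 0, "ty": -0.06, "tz": 0, "yaw": 0, "jaw": 0}, {"tx": 0, "ty": -0.11, "tz": 0, "yaw": 0, "jaw": 0}, {"tx": 0, "ty": -0.15, "tz": 0, "yaw": 0, "jaw": 0}, {"tx": -0.01, "ty": -0.18, "tz": 0.03, "yaw": -0.1, "jaw": 0}, {"tx": -0.03, "ty": -0.21, "tz": 0.06, "yaw": -0.2, "jaw": 0}, {"tx": -0.04, "ty": -0.24, "tz": 0.1, "yaw": -0.3, "jaw": 0}, {"tx": -0.055, "ty": -0.27, "tz": 0.14, "yaw": -0.4, "jaw": 0}, {"tx": -0.07, "ty": -0.3, "tz": 0.18, "yaw": -0.5, "jaw": 0}, {"tx": -0.085, "ty": -0.33, "tz": 0.22, "yaw": -0.6, "jaw": 0}, {"tx": -0.1, "ty": -0.35, "tz": 0.25, "yaw": -0.7, "jaw": 0}, {"tx": -0.11, "ty": -0.365, "tz": 0.28, "yaw": -0.8, "jaw": 0}, {"tx": -0.119, "ty": -0.375, "tz": 0.304, "yaw": -0.873, "jaw": 0}, {"tx": -0.119, "ty": -0.375, "tz": 0.304, "yaw": -0.873, "jaw": 0}, {"tx": -0.119, "ty": -0.375, "tz": 0.304, "yaw": -0.873, "jaw": 0}, {"tx": -0.119, "ty": -0.375, "tz": 0.304, "yaw": -0.873, "jaw": 0}, {"tx": -0.119, "ty": -0.375, "tz": 0.304, "yaw": -0.873, "jaw": 0}, {"tx": -0.119, "ty": -0.375, "tz": 0.304, "yaw": -0.873, "jaw": 0}]}}

```text
time_s: 13.2
ee_pos: [0.7802, 0.0302, 0.4201]
tcp_rot: [[0.707, 0.0, 0.707], [-0.707, -0.0, 0.707], [0.0, -1.0, 0.0]]
ft_force: [-0.5, 0.6, -0.3]
opening: 0.019
```

Run:
```python
from h import *
st(); s=env.capture("scene")[:,:,::-1].copy(); cv2.imwrite("pics/s6.png",s)
o=env.get_obs()["ee_pos"]; u,v=proj("scene",o); print(u,v)
cv2.imwrite("pics/a1.png",crop(s,int(u)-60,int(v)-50,120,150,4))
```

```text
t 13.2 tcp [0.7802 0.0302 0.4201] ang -45.0 tilt [ 0. -0. -1.] F [-0.5  0.6 -0.3] open 0.019 j [ -2.  47.  -9.  32.   7. 102. -52.]
315.5130941220384 131.60830637208778
```

Request:
{"name": "drive_tool", "arguments": {"increments": [{"tx": 0, "ty": 0, "tz": 0, "yaw": -0.18, "jaw": 0}, {"tx": 0, "ty": 0, "tz": 0, "yaw": -0.36, "jaw": 0}, {"tx": 0, "ty": 0, "tz": 0, "yaw": -0.54, "jaw": 0}, {"tx": 0, "ty": 0, "tz": 0, "yaw": -0.72, "jaw": 0}, {"tx": 0, "ty": 0, "tz": 0, "yaw": -0.9, "jaw": 0}, {"tx": 0, "ty": 0, "tz": 0, "yaw": -1.08, "jaw": 0}, {"tx": 0, "ty": 0, "tz": 0, "yaw": -1.26, "jaw": 0}, {"tx": 0, "ty": 0, "tz": 0, "yaw": -1.44, "jaw": 0}, {"tx": 0, "ty": 0, "tz": 0, "yaw": -1.62, "jaw": 0}, {"tx": 0, "ty": 0, "tz": 0, "yaw": -1.8, "jaw": 0}, {"tx": 0, "ty": 0, "tz": 0, "yaw": -1.98, "jaw": 0}, {"tx": 0, "ty": 0, "tz": 0, "yaw": -2.094, "jaw": 0}, {"tx": 0, "ty": 0, "tz": 0, "yaw": -2.094, "jaw": 0}, {"tx": 0, "ty": 0, "tz": 0, "yaw": -2.094, "jaw": 0}]}}

```text
time_s: 15.0
ee_pos: [0.7805, 0.0304, 0.4195]
tcp_rot: [[0.261, 0.0, -0.965], [0.965, -0.0, 0.261], [-0.0, -1.0, -0.0]]
ft_force: [0.5, -0.0, -0.7]
opening: 0.0188
```

Run:
```python
from h import *
st(); s=env.capture("scene")[:,:,::-1].copy(); cv2.imwrite("pics/s7.png",s)
o=env.get_obs()["ee_pos"]; u,v=proj("scene",o)
a=crop(cv2.imread("pics/s6.png"),int(u)-50,int(v)-40,100,150,4); b=crop(s,int(u)-50,int(v)-40,100,150,4)
cv2.imwrite("pics/c10.png",np.hstack([a,b]))
for n in("s6","s7"):
    im=cv2.imread(f"pics/{n}.png"); x,y=int(u)-45,int(v); print(n,[(c+[x,y],q[2:]) for c,q in blobs(white(im[y:y+110,x:x+90]),4,400)])
```

```text
t 15.0 tcp [0.7805 0.0304 0.4195] ang 74.88 tilt [ 0. -0. -1.] F [ 0.5 -0.  -0.7] open 0.0188 j [  3.  48. -28.  32.  21. 103.  63.]
s6 [(array([293.8, 135.4]), array([ 46,   9, 265], dtype=int32)), (array([332.3, 134.1]), array([17,  6, 69], dtype=int32)), (array([294.5, 148.1]), array([ 3, 10, 11], dtype=int32)), (array([337.2, 148.5]), array([ 4,  9, 13], dtype=int32)), (array([316.9, 168. ]), array([ 7,  8, 44], dtype=int32)), (array([357.5, 198.3]), array([ 4,  5, 15], dtype=int32)), (array([282.3, 212.4]), array([3, 4, 9], dtype=int32)), (array([357.7, 238.5]), array([ 4,  4, 14], dtype=int32))]
s7 [(array([289. , 135.5]), array([ 39,   7, 212], dtype=int32)), (array([331.9, 134.4]), array([14,  8, 68], dtype=int32)), (array([339.6, 149.2]), array([2, 6, 8], dtype=int32)), (array([319.1, 169. ]), array([  9,  13, 103], dtype=int32)), (array([357.5, 198.3]), array([ 4,  5, 15], dtype=int32)), (array([282.2, 212.5]), array([ 3,  4, 10], dtype=int32)), (array([357.7, 238.5]), array([ 4,  4, 14], dtype=int32))]
```

View pics/c10.png

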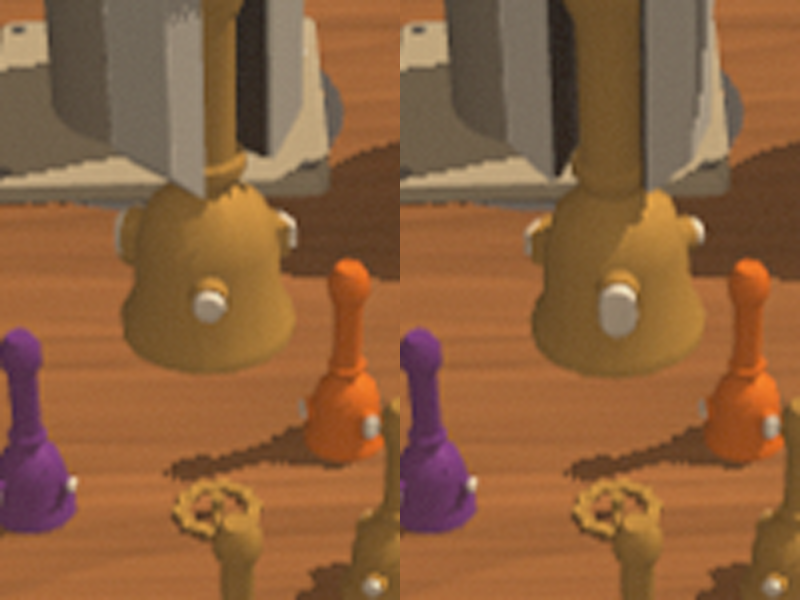

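Request:
{"name": "drive_tool", "arguments": {"increments": [{"tx": -0.004, "ty": 0.027, "tz": 0.016, "yaw": 0.15, "jaw": 0}, {"tx": -0.008, "ty": 0.055, "tz": 0.032, "yaw": 0.3, "jaw": 0}, {"tx": -0.013, "ty": 0.082, "tz": 0.048, "yaw": 0.45, "jaw": 0}, {"tx": -0.017, "ty": 0.11, "tz": 0.064, "yaw": 0.6, "jaw": 0}, {"tx": -0.022, "ty": 0.137, "tz": 0.08, "yaw": 0.75, "jaw": 0}, {"tx": -0.026, "ty": 0.164, "tz": 0.096, "yaw": 0.9, "jaw": 0}, {"tx": -0.03, "ty": 0.19, "tz": 0.112, "yaw": 1.05, "jaw": 0}, {"tx": -0.035, "ty": 0.22, "tz": 0.128, "yaw": 1.2, "jaw": 0}, {"tx": -0.039, "ty": 0.245, "tz": 0.144, "yaw": 1.35, "jaw": 0}, {"tx": -0.043, "ty": 0.265, "tz": 0.16, "yaw": 1.5, "jaw": 0}, {"tx": -0.043, "ty": 0.274, "tz": 0.16, "yaw": 1.664, "jaw": 0}, {"tx": -0.065, "ty": 0.274, "tz": 0.156, "yaw": 1.664, "jaw": 0}, {"tx": -0.087, "ty": 0.274, "tz": 0.152, "yaw": 1.664, "jaw": 0}, {"tx": -0.108, "ty": 0.274, "tz": 0.147, "yaw": 1.664, "jaw": 0}, {"tx": -0.108, "ty": 0.274, "tz": 0.147, "yaw": 1.664, "jaw": 0}, {"tx": -0.108, "ty": 0.274, "tz": 0.147, "yaw": 1.664, "jaw": 0}, {"tx": -0.108, "ty": 0.274, "tz": 0.147, "yaw": 1.664, "jaw": 0}]}}

```text
time_s: 17.18
ee_pos: [0.6107, -0.0344, 0.1456]
tcp_rot: [[0.938, 0.0, 0.346], [-0.346, 0.001, 0.938], [-0.0, -1.0, 0.001]]
ft_force: [-1.0, -0.0, -1.0]
opening: 0.0186
```

Run:
```python
from h import *
# in-hand check at camera pose
for n,ang,tcp in(("s6",-45.,(.7802,.0302,.4201)),("s7",74.88,(.7805,.0304,.4195))):
    for k in range(3):
        a=np.radians(ang-74.6+120*k); print(n,"oval round square".split()[k],proj("scene",[tcp[0]+.0225*np.cos(a),tcp[1]+.0225*np.sin(a),tcp[2]-.0255]).round(1))
st(); s=env.capture("scene")[:,:,::-1].copy(); cv2.imwrite("pics/s8.png",s)
t=env.capture("top")[:,:,::-1].copy(); cv2.imwrite("pics/t8.png",t)
o=env.get_obs()["ee_pos"]
for n,im in(("scene",s),("top",t)):
    u,v=proj(n,o-[0,0,.03]).astype(int); x,y=u-30,v-30
    print(n,"skirt",(u,v),[(c+[x,y],q[2:]) for c,q in blobs(white(im[y:y+60,x:x+60]),3,400)])
    for k in range(3):
        a=np.radians(-20.4-74.6+120*k); print("  pred",proj(n,[o[0]+.0225*np.cos(a),o[1]+.0225*np.sin(a),o[2]-.0255]).round(1))
u,v=proj("scene",o-[0,0,.03]).astype(int); a=crop(s,u-60,v-50,100,100,4)
u,v=proj("top",o-[0,0,.03]).astype(int); b=crop(t,u-40,v-50,100,100,4)
cv2.imwrite("pics/c11.png",np.hstack([a,b]))
```

```text
s6 oval [295.4 149.3]
s6 round [316.4 168.6]
s6 square [336.  148.2]
s7 oval [316.6 169.4]
s7 round [336.2 148.9]
s7 square [295.7 150. ]
t 17.18 tcp [ 0.6107 -0.0344  0.1456] ang -20.23 tilt [ 0.     0.001 -1.   ] F [-1. -0. -1.] open 0.0186 j [  6.  37.  -8.  97.   6.  47. -25.]
scene skirt (np.int64(275), np.int64(251)) [(array([269.9, 231.1]), array([ 22,  23, 325], dtype=int32)), (array([284.1, 225.9]), array([ 3, 13, 31], dtype=int32)), (array([261. , 248.5]), array([1, 4, 4], dtype=int32)), (array([281.5, 258.5]), array([ 4,  4, 14], dtype=int32))]
  pred [260.5 248.7]
  pred [281.  258.4]
  pred [284.1 241. ]
top skirt (np.int64(347), np.int64(201)) [(array([327.7, 199. ]), array([2, 3, 3], dtype=int32)), (array([374.4, 228.6]), array([ 5,  5, 18], dtype=int32))]
  pred [358.8 202.1]
  pred [342.3 190.8]
  pred [340.6 210.4]
```

View pics/c11.png

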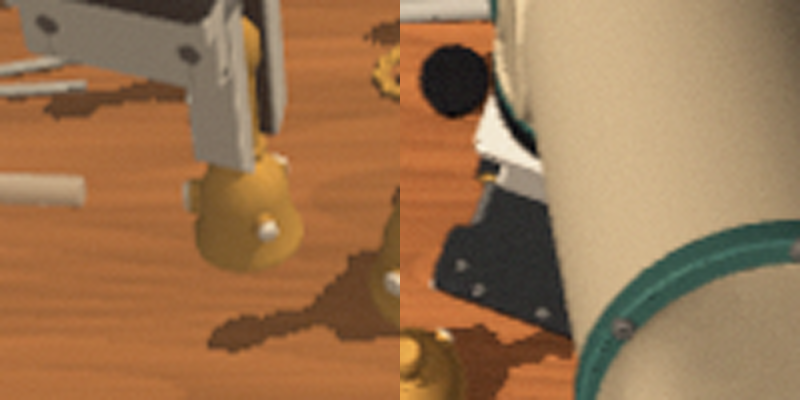

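Request:
{"name": "drive_tool", "arguments": {"increments": [{"tx": 0.002, "ty": 0, "tz": -0.006, "yaw": 0, "jaw": 0}, {"tx": 0.004, "ty": 0, "tz": -0.012, "yaw": 0, "jaw": 0}, {"tx": 0.006, "ty": 0, "tz": -0.0184, "yaw": 0, "jaw": 0}, {"tx": 0.006, "ty": 0, "tz": -0.0184, "yaw": 0, "jaw": 0}, {"tx": 0.006, "ty": 0, "tz": -0.0184, "yaw": 0, "jaw": 0}, {"tx": 0.006, "ty": 0, "tz": -0.0184, "yaw": 0, "jaw": 0}, {"tx": 0.006, "ty": 0, "tz": -0.0184, "yaw": 0, "jaw": 0}, {"tx": 0.006, "ty": 0, "tz": -0.0184, "yaw": 0, "jaw": 0}]}}

```text
time_s: 18.27
ee_pos: [0.6099, -0.0549, 0.1455]
tcp_rot: [[0.938, 0.0, 0.347], [-0.347, 0.0, 0.938], [0.0, -1.0, 0.0]]
ft_force: [-0.1, 0.6, -0.5]
opening: 0.0191
```

```bash
cat >> h.py <<'E'
def look(tag,off,dz,rs,zg=None):
    """capture scene, list white blobs near held bell vs predictions. off: oval dir minus ang; dz: stone height below TCP"""
    st(); s=env.capture("scene")[:,:,::-1].copy(); cv2.imwrite(f"pics/{tag}.png",s)
    ob=env.get_obs(); o=ob["ee_pos"]; R=ob["tcp_rot"]; a0=np.degrees(np.arctan2(R[1,0],R[0,0]))
    u,v=proj("scene",o-[0,0,dz]).astype(int); x,y=u-35,v-16
    print([(c+[x,y],q[2:]) for c,q in blobs(white(s[y:y+40,x:x+70]),3,300)])
    for k in range(3):
        a=np.radians(a0+off+120*k); print("  pred","oval round square".split()[k],"dir %.1f"%(np.degrees(a)%360),proj("scene",[o[0]+(rs-.0005)*np.cos(a),o[1]+(rs-.0005)*np.sin(a),o[2]-dz]).round(1))
    return s
E
python3 - <<'E'
from h import *
look("s9",-74.6,.0255,.023)
E
```

```text
t 18.27 tcp [ 0.6099 -0.0549  0.1455] ang -20.33 tilt [ 0.  0. -1.] F [-0.1  0.6 -0.5] open 0.0191 j [  7.  37.  -8.  97.   7.  47. -24.]
[(array([256.8, 237.3]), array([ 16,  11, 141], dtype=int32)), (array([230.2, 247.6]), array([10,  7, 52], dtype=int32)), (array([248., 248.]), array([1, 3, 3], dtype=int32)), (array([267.6, 258.4]), array([ 4,  4, 13], dtype=int32))]
  pred oval dir 265.1 [247.1 248.7]
  pred round dir 25.1 [267.4 258.4]
  pred square dir 145.1 [270.9 240.9]
```

Request:
{"name": "drive_tool", "arguments": {"increments": [{"tx": 0, "ty": 0, "tz": 0, "yaw": 0, "jaw": 0}, {"tx": 0, "ty": 0, "tz": 0, "yaw": 0, "jaw": 0}, {"tx": 0, "ty": 0, "tz": 0, "yaw": 0, "jaw": 0}, {"tx": 0, "ty": 0, "tz": 0, "yaw": 0, "jaw": 0}, {"tx": 0, "ty": 0, "tz": 0, "yaw": 0, "jaw": 0}, {"tx": 0, "ty": 0, "tz": 0, "yaw": 0, "jaw": 0}, {"tx": 0, "ty": 0, "tz": 0, "yaw": 0, "jaw": 0}, {"tx": 0, "ty": 0, "tz": 0, "yaw": 0, "jaw": 0}, {"tx": 0, "ty": 0, "tz": 0, "yaw": 0.18, "jaw": 0}, {"tx": 0, "ty": 0, "tz": 0, "yaw": 0.36, "jaw": 0}, {"tx": 0, "ty": 0, "tz": 0, "yaw": 0.54, "jaw": 0}, {"tx": 0, "ty": 0, "tz": 0, "yaw": 0.72, "jaw": 0}, {"tx": 0, "ty": 0, "tz": 0, "yaw": 0.9, "jaw": 0}, {"tx": 0, "ty": 0, "tz": 0, "yaw": 1.08, "jaw": 0}, {"tx": 0, "ty": 0, "tz": 0, "yaw": 1.26, "jaw": 0}, {"tx": 0, "ty": 0, "tz": 0, "yaw": 1.44, "jaw": 0}, {"tx": 0, "ty": 0, "tz": 0, "yaw": 1.62, "jaw": 0}, {"tx": 0, "ty": 0, "tz": 0, "yaw": 1.8, "jaw": 0}, {"tx": 0, "ty": 0, "tz": 0, "yaw": 1.98, "jaw": 0}, {"tx": 0, "ty": 0, "tz": 0, "yaw": 2.094, "jaw": 0}]}}

```text
time_s: 20.82
ee_pos: [0.6099, -0.0548, 0.1454]
tcp_rot: [[-0.772, -0.0, 0.636], [-0.636, 0.0, -0.772], [-0.0, -1.0, -0.0]]
ft_force: [1.1, -0.1, -0.2]
opening: 0.0188
```

Request:
{"name": "drive_tool", "arguments": {"increments": [{"tx": 0, "ty": 0, "tz": 0, "yaw": 0, "jaw": 0}, {"tx": 0, "ty": 0, "tz": 0, "yaw": 0, "jaw": 0}, {"tx": 0, "ty": 0, "tz": 0, "yaw": 0, "jaw": 0}, {"tx": 0, "ty": 0, "tz": 0, "yaw": 0, "jaw": 0}]}}

```text
time_s: 21.32
ee_pos: [0.6099, -0.0552, 0.1455]
tcp_rot: [[-0.769, 0.0, 0.639], [-0.639, 0.0, -0.769], [-0.0, -1.0, -0.0]]
ft_force: [-0.1, 0.1, -1.4]
opening: 0.0188
```

Run:
```python
from h import *
look("s10",-74.6,.0255,.023)
```

```text
t 21.32 tcp [ 0.6099 -0.0552  0.1455] ang -140.3 tilt [ 0.  0. -1.] F [-0.1  0.1 -1.4] open 0.0188 j [ -13.   39.   26.   97.  -22.   49. -118.]
[(array([267.8, 236.1]), array([12, 10, 83], dtype=int32)), (array([261. , 240.2]), array([3, 3, 4], dtype=int32)), (array([230.4, 247.5]), array([10,  7, 51], dtype=int32)), (array([248. , 248.5]), array([1, 4, 4], dtype=int32)), (array([268. , 257.8]), array([ 5,  5, 20], dtype=int32))]
  pred oval dir 145.1 [270.8 240.9]
  pred round dir 265.1 [247.  248.7]
  pred square dir 25.1 [267.2 258.3]
```

Request:
{"name": "drive_tool", "arguments": {"increments": [{"tx": 0, "ty": 0, "tz": 0, "yaw": 0, "jaw": 0}, {"tx": 0, "ty": 0, "tz": 0, "yaw": 0, "jaw": 0}, {"tx": 0, "ty": 0, "tz": 0, "yaw": 0, "jaw": 0}, {"tx": 0, "ty": 0, "tz": 0, "yaw": 0, "jaw": 0}, {"tx": 0, "ty": 0, "tz": 0, "yaw": 0, "jaw": 0}, {"tx": 0, "ty": 0, "tz": 0, "yaw": 0, "jaw": 0}, {"tx": 0, "ty": 0, "tz": 0, "yaw": 0, "jaw": 0}, {"tx": 0, "ty": 0, "tz": 0, "yaw": 0, "jaw": 0}, {"tx": -0.016, "ty": 0, "tz": -0.0195, "yaw": 0, "jaw": 0}, {"tx": -0.032, "ty": 0, "tz": -0.0385, "yaw": -0.1, "jaw": 0}, {"tx": -0.032, "ty": 0, "tz": -0.0385, "yaw": -0.28, "jaw": 0}, {"tx": -0.032, "ty": 0, "tz": -0.0385, "yaw": -0.46, "jaw": 0}, {"tx": -0.032, "ty": 0, "tz": -0.0385, "yaw": -0.64, "jaw": 0}, {"tx": -0.032, "ty": 0, "tz": -0.0385, "yaw": -0.82, "jaw": 0}, {"tx": -0.032, "ty": 0, "tz": -0.0385, "yaw": -1.0, "jaw": 0}, {"tx": -0.032, "ty": 0, "tz": -0.0385, "yaw": -1.18, "jaw": 0}, {"tx": -0.032, "ty": 0, "tz": -0.0385, "yaw": -1.36, "jaw": 0}, {"tx": -0.032, "ty": 0, "tz": -0.0385, "yaw": -1.54, "jaw": 0}, {"tx": -0.032, "ty": 0, "tz": -0.0385, "yaw": -1.72, "jaw": 0}, {"tx": -0.032, "ty": 0, "tz": -0.0385, "yaw": -1.9, "jaw": 0}]}}

```text
time_s: 23.88
ee_pos: [0.6099, -0.0054, 0.1455]
tcp_rot: [[0.856, 0.0, 0.517], [-0.517, -0.0, 0.856], [0.0, -1.0, -0.0]]
ft_force: [-1.2, -0.1, -1.4]
opening: 0.0189
```

Run:
```python
from h import *
st(); print(inc(.6097,-.0537,.1455,99.6)); print(inc(.6137,-.005,.1455,99.6))
```

```text
t 23.88 tcp [ 0.6099 -0.0054  0.1455] ang -31.13 tilt [ 0. -0. -1.] F [-1.2 -0.1 -1.4] open 0.0189 j [  1.  37.  -5.  97.   4.  46. -37.]
tx 0.0248 ty -0.0000 tz -0.0414 yaw -2.2818 rad (-130.7 deg)
tx 0.0031 ty -0.0000 tz 0.0023 yaw -2.2818 rad (-130.7 deg)
```

Request:
{"name": "drive_tool", "arguments": {"increments": [{"tx": 0, "ty": 0, "tz": 0, "yaw": -0.18, "jaw": 0}, {"tx": 0, "ty": 0, "tz": 0, "yaw": -0.36, "jaw": 0}, {"tx": 0, "ty": 0, "tz": 0, "yaw": -0.54, "jaw": 0}, {"tx": 0, "ty": 0, "tz": 0, "yaw": -0.72, "jaw": 0}, {"tx": 0, "ty": 0, "tz": 0, "yaw": -0.9, "jaw": 0}, {"tx": 0, "ty": 0, "tz": 0, "yaw": -1.08, "jaw": 0}, {"tx": 0, "ty": 0, "tz": 0, "yaw": -1.26, "jaw": 0}, {"tx": 0, "ty": 0, "tz": 0, "yaw": -1.44, "jaw": 0}, {"tx": 0, "ty": 0, "tz": 0, "yaw": -1.62, "jaw": 0}, {"tx": 0, "ty": 0, "tz": 0, "yaw": -1.8, "jaw": 0}, {"tx": 0, "ty": 0, "tz": 0, "yaw": -1.98, "jaw": 0}, {"tx": 0, "ty": 0, "tz": 0, "yaw": -2.14, "jaw": 0}, {"tx": 0, "ty": 0, "tz": 0, "yaw": -2.284, "jaw": 0}, {"tx": 0.008, "ty": 0, "tz": -0.014, "yaw": -2.284, "jaw": 0}, {"tx": 0.016, "ty": 0, "tz": -0.028, "yaw": -2.284, "jaw": 0}, {"tx": 0.025, "ty": 0, "tz": -0.042, "yaw": -2.284, "jaw": 0}, {"tx": 0.025, "ty": 0, "tz": -0.042, "yaw": -2.284, "jaw": 0}, {"tx": 0.025, "ty": 0, "tz": -0.042, "yaw": -2.284, "jaw": 0}, {"tx": 0.025, "ty": 0, "tz": -0.042, "yaw": -2.284, "jaw": 0}, {"tx": 0.025, "ty": 0, "tz": -0.042, "yaw": -2.284, "jaw": 0}]}}

```text
time_s: 26.38
ee_pos: [0.6093, -0.0532, 0.1456]
tcp_rot: [[-0.164, 0.0, -0.986], [0.986, 0.0, -0.164], [0.0, -1.0, -0.0]]
ft_force: [-0.2, 0.7, -0.8]
opening: 0.0192
```

Run:
```python
from h import *
look("s11",-74.6,.0255,.023)
# tray corners in top and scene
t=cv2.imread("pics/top0.png"); s=cv2.imread("pics/scene0.png")
for n,im,(x,y,w,h) in(("top",t,(110,165,150,105)),("scene",s,(395,240,185,105))):
    hs=cv2.cvtColor(im[y:y+h,x:x+w],cv2.COLOR_BGR2HSV); m=cv2.inRange(hs,(10,60,150),(26,165,255)); m=cv2.morphologyEx(m,cv2.MORPH_CLOSE,np.ones((9,9),np.uint8))
    c=cv2.convexHull(max(cv2.findContours(m,cv2.RETR_EXTERNAL,cv2.CHAIN_APPROX_NONE)[0],key=cv2.contourArea))+[x,y]
    q=cv2.approxPolyDP(c,8,True)[:,0]; print(n,q.tolist(),[onz(n,*p,.016)[:2].round(3).tolist() for p in q], cv2.minAreaRect(c))
```

```text
t 26.38 tcp [ 0.6093 -0.0532  0.1456] ang 99.47 tilt [ 0.  0. -1.] F [-0.2  0.7 -0.8] open 0.0192 j [ 27.  42. -41.  96.  33.  54.  73.]
[(array([251.5, 235.9]), array([ 8, 10, 55], dtype=int32)), (array([273.4, 234.6]), array([ 7,  8, 39], dtype=int32)), (array([230.7, 247.6]), array([ 9,  7, 47], dtype=int32)), (array([250. , 249.5]), array([1, 4, 4], dtype=int32)), (array([270. , 257.8]), array([ 5,  7, 31], dtype=int32))]
  pred oval dir 24.9 [268.4 258.1]
  pred round dir 144.9 [272.  240.7]
  pred square dir 264.9 [248.2 248.4]
top [[230, 176], [245, 222], [133, 261], [118, 214]] [[0.689, 0.21], [0.589, 0.176], [0.505, 0.409], [0.605, 0.446]] ((181.47996520996094, 218.8599853515625), (52.530113220214844, 120.0371322631836), 70.55996704101562)
scene [[579, 247], [579, 344], [395, 344], [395, 240]] [[0.509, 0.495], [0.721, 0.415], [0.713, 0.142], [0.479, 0.171]] ((486.99993896484375, 292.0), (103.99998474121094, 183.99996948242188), 90.0)
```

Request:
{"name": "drive_tool", "arguments": {"increments": [{"tx": 0, "ty": 0, "tz": 0, "yaw": 0, "jaw": 0}, {"tx": 0, "ty": 0, "tz": 0, "yaw": 0, "jaw": 0}, {"tx": 0, "ty": 0, "tz": 0, "yaw": 0, "jaw": 0}, {"tx": 0, "ty": 0, "tz": 0, "yaw": 0, "jaw": 0}, {"tx": 0, "ty": 0, "tz": 0, "yaw": 0, "jaw": 0}, {"tx": 0, "ty": 0, "tz": 0, "yaw": 0, "jaw": 0}, {"tx": 0, "ty": 0, "tz": 0, "yaw": 0, "jaw": 0}, {"tx": 0, "ty": 0, "tz": 0, "yaw": 0, "jaw": 0}, {"tx": 0, "ty": 0, "tz": 0, "yaw": 0, "jaw": 0}, {"tx": 0.025, "ty": 0, "tz": -0.003, "yaw": 0, "jaw": 0}, {"tx": 0.06, "ty": -0.02, "tz": -0.008, "yaw": 0.15, "jaw": 0}, {"tx": 0.1, "ty": -0.05, "tz": -0.01, "yaw": 0.3, "jaw": 0}, {"tx": 0.14, "ty": -0.06, "tz": -0.012, "yaw": 0.45, "jaw": 0}, {"tx": 0.185, "ty": -0.06, "tz": -0.015, "yaw": 0.6, "jaw": 0}, {"tx": 0.23, "ty": -0.06, "tz": -0.018, "yaw": 0.75, "jaw": 0}, {"tx": 0.275, "ty": -0.06, "tz": -0.021, "yaw": 0.9, "jaw": 0}, {"tx": 0.32, "ty": -0.06, "tz": -0.025, "yaw": 1.05, "jaw": 0}, {"tx": 0.365, "ty": -0.06, "tz": -0.029, "yaw": 1.2, "jaw": 0}, {"tx": 0.405, "ty": -0.05, "tz": -0.032, "yaw": 1.3, "jaw": 0}, {"tx": 0.436, "ty": -0.04, "tz": -0.034, "yaw": 1.39, "jaw": 0}]}}

```text
time_s: 28.92
ee_pos: [0.5707, 0.3842, 0.1853]
tcp_rot: [[0.941, -0.0, -0.337], [0.337, 0.001, 0.941], [0.0, -1.0, 0.001]]
ft_force: [-0.3, -0.2, -0.9]
opening: 0.0188
```

Run:
```python
from h import *
st(); print(inc(.571,.383,.0505,19.7))
for a,b in(((530,251),(133,261)),((570,290),(118,214)),((437,334),(230,176)),((406,291),(245,222))): print(tri(a,b))
for p in((.571,.383),(.597,.310),(.621,.242)): print(proj("top",[*p,.006]),proj("scene",[*p,.006]))
```

```text
t 28.93 tcp [0.5707 0.3842 0.1853] ang 19.7 tilt [-0.     0.001 -1.   ] F [-0.3 -0.2 -0.9] open 0.0188 j [-25.  41. -20.  81.  15.  60. -28.]
tx -0.0002 ty 0.1348 tz -0.0013 yaw -0.0001 rad (-0.0 deg)
(array([0.50600531, 0.41139147, 0.00602826]), np.float64(0.0012528020401886626))
(array([0.60614768, 0.4468378 , 0.00984868]), np.float64(0.0031249968218694884))
(array([0.69097648, 0.21070454, 0.0093656 ]), np.float64(0.0012397346399116013))
(array([0.59183355, 0.17721058, 0.00073358]), np.float64(0.000964272061882064))
[148.24853312 230.83679592] [525.45995107 277.19535819]
[182.92158026 218.97577805] [486.45529424 289.3050906 ]
[215.04091906 208.08729314] [448.56692806 300.96005973]
```

Request:
{"name": "drive_tool", "arguments": {"increments": [{"tx": 0, "ty": 0.04, "tz": -0.001, "yaw": 0, "jaw": 0}, {"tx": 0, "ty": 0.08, "tz": -0.001, "yaw": 0, "jaw": 0}, {"tx": 0, "ty": 0.115, "tz": -0.001, "yaw": 0, "jaw": 0}, {"tx": 0, "ty": 0.13, "tz": -0.001, "yaw": 0, "jaw": 0}, {"tx": 0, "ty": 0.133, "tz": -0.001, "yaw": 0, "jaw": 0}, {"tx": 0, "ty": 0.1345, "tz": -0.001, "yaw": 0, "jaw": 0}, {"tx": 0, "ty": 0.1345, "tz": -0.001, "yaw": 0, "jaw": 0}, {"tx": 0, "ty": 0.1345, "tz": -0.001, "yaw": 0, "jaw": 0.022}, {"tx": 0, "ty": 0.1345, "tz": -0.001, "yaw": 0, "jaw": 0.035}, {"tx": 0, "ty": 0.1345, "tz": -0.001, "yaw": 0, "jaw": 0.04}, {"tx": 0, "ty": 0.1345, "tz": -0.001, "yaw": 0, "jaw": 0.04}, {"tx": 0, "ty": 0.12, "tz": -0.001, "yaw": 0, "jaw": 0.04}, {"tx": 0, "ty": 0.08, "tz": -0.001, "yaw": 0, "jaw": 0.04}, {"tx": 0, "ty": 0.03, "tz": -0.001, "yaw": 0, "jaw": 0.04}, {"tx": 0, "ty": -0.02, "tz": -0.001, "yaw": 0, "jaw": 0.04}, {"tx": 0, "ty": -0.05, "tz": -0.04, "yaw": 0, "jaw": 0.05}, {"tx": 0, "ty": -0.05, "tz": -0.09, "yaw": 0, "jaw": 0.06}, {"tx": 0, "ty": -0.05, "tz": -0.1, "yaw": 0, "jaw": 0.06}]}}

```text
time_s: 31.18
ee_pos: [0.6078, 0.2827, 0.237]
tcp_rot: [[0.943, 0.003, -0.332], [0.332, -0.002, 0.943], [0.002, -1.0, -0.003]]
ft_force: [-0.3, 0.7, -0.4]
opening: 0.0598
```

```bash
cat >> h.py <<'E'
def refit(tag):
    s=env.capture("scene")[:,:,::-1].copy(); t=env.capture("top")[:,:,::-1].copy(); cv2.imwrite(f"pics/s{tag}.png",s); cv2.imwrite(f"pics/t{tag}.png",t)
    for n,im in(("scene",s),("top",t)):
        for c,q in blobs(brass(im),250,2500): print(n,"brass",c,q)
        r=cv2.dilate(brass(im),np.ones((7,7),np.uint8)); print(n,"stones",[(c.tolist(),int(q[4])) for c,q in blobs(white(im)&r,3,60)])
    return s,t
E
python3 - <<'E'
from h import *
st(); s,t=refit("12")
cv2.imwrite("pics/c12b.png",np.vstack([crop(s,230,150,330,180,2.4),crop(t,110,160,330,150,2)[:, :792] if 0 else cv2.resize(t[165:305,110:440],(792,336))])[:600*2])
E
```

```text
t 31.18 tcp [0.6078 0.2827 0.237 ] ang 19.42 tilt [ 0.003 -0.002 -1.   ] F [-0.3  0.7 -0.4] open 0.0598 j [-16.  37. -21.  81.  14.  64. -19.]
scene brass [480.2  35.3] [468  22  24  36 530]
scene brass [365.3 227.1] [351 192  28  58 909]
scene brass [324.9 255.7] [ 308  213   36   73 1454]
scene brass [349.4 329.8] [336 319  28  23 370]
scene stones [([554.9, 64.0], 23), ([484.2, 81.4], 5), ([508.6, 103.9], 10), ([358.4, 198.0], 8), ([378.0, 229.5], 4), ([357.7, 238.5], 14), ([341.6, 263.9], 14), ([313.2, 271.5], 21), ([542.8, 274.2], 4), ([521.0, 276.5], 26), ([372.3, 362.7], 3), ([238.7, 391.7], 10), ([259.2, 394.6], 18), ([265.6, 397.0], 5), ([372.0, 409.3], 3), ([380.0, 414.6], 5)]
top brass [31.3 62.4] [  0  58  68  11 625]
top brass [242.5  62.5] [ 130   58  229   10 1897]
top brass [414.8  62.1] [376  58  73  10 623]
top brass [619.3  62.6] [598  58  42  10 382]
top brass [365.2  97.3] [ 336   73   57   49 2080]
top brass [274.4 126.7] [ 252  107   45   39 1331]
top brass [223.  202.9] [ 193  177   54   55 1558]
top brass [309.5 247.5] [295 234  29  29 644]
top brass [274.4 286.1] [262 276  24  24 397]
top stones [([595.6, 63.6], 25), ([351.6, 62.8], 48), ([333.7, 85.3], 3), ([335.0, 98.0], 3), ([375.0, 119.6], 7), ([362.3, 123.3], 3), ([252.7, 136.3], 3), ([265.4, 144.8], 55), ([290.0, 138.5], 4), ([40.6, 187.5], 10), ([294.3, 241.9], 7), ([313.0, 258.5], 8), ([279.0, 274.7], 3), ([277.9, 296.4], 7)]
```

Request:
{"name": "drive_tool", "arguments": {"increments": [{"tx": -0.04, "ty": 0, "tz": -0.02, "yaw": -0.1, "jaw": 0.06}, {"tx": -0.08, "ty": 0.01, "tz": -0.045, "yaw": -0.2, "jaw": 0.06}, {"tx": -0.12, "ty": 0.02, "tz": -0.07, "yaw": -0.3, "jaw": 0.06}, {"tx": -0.16, "ty": 0.03, "tz": -0.09, "yaw": -0.4, "jaw": 0.06}, {"tx": -0.199, "ty": 0.05, "tz": -0.113, "yaw": -0.529, "jaw": 0.06}, {"tx": -0.199, "ty": 0.075, "tz": -0.113, "yaw": -0.529, "jaw": 0.06}, {"tx": -0.199, "ty": 0.075, "tz": -0.113, "yaw": -0.529, "jaw": 0.06}, {"tx": -0.199, "ty": 0.075, "tz": -0.113, "yaw": -0.529, "jaw": 0.06}, {"tx": -0.199, "ty": 0.075, "tz": -0.113, "yaw": -0.529, "jaw": 0.06}]}}

```text
time_s: 32.4
ee_pos: [0.4571, 0.1153, 0.1613]
tcp_rot: [[0.641, 0.002, -0.768], [0.768, 0.001, 0.641], [0.002, -1.0, -0.001]]
ft_force: [0.1, -0.4, 0.7]
opening: 0.0597
```

Run:
```python
from h import *
st(); print(inc(.4551,.1162,.049,50))
s=env.capture("scene")[:,:,::-1].copy(); cv2.imwrite("pics/s13.png",s)
print([b for b in blobs(brass(s),250,2500)],[(c.tolist(),int(q[4])) for c,q in blobs(white(s[220:250,345:390]),3,60)])
```

```text
t 32.4 tcp [0.4571 0.1153 0.1613] ang 50.15 tilt [ 0.002  0.001 -1.   ] F [ 0.1 -0.4  0.7] open 0.0597 j [  3.  27. -29. 117.  20.  40.  12.]
tx -0.0008 ty 0.1123 tz 0.0022 yaw 0.0026 rad (0.2 deg)
[(array([480.2,  35.3]), array([467,  22,  25,  36, 531], dtype=int32)), (array([514. ,  58.4]), array([494,  41,  45,  27, 648], dtype=int32)), (array([365.4, 226.9]), array([351, 192,  28,  58, 915], dtype=int32)), (array([324.9, 256. ]), array([ 308,  213,   36,   73, 1448], dtype=int32)), (array([349.4, 329.8]), array([336, 319,  28,  23, 365], dtype=int32))] [([33.0, 9.5], 4), ([12.7, 18.5], 14)]
```

View pics/s13.png

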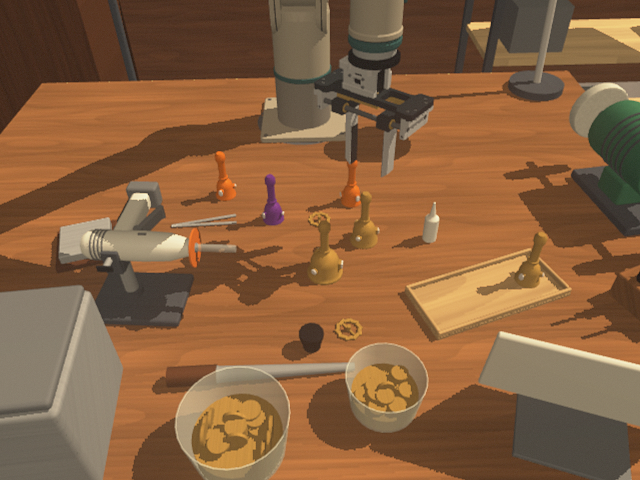

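Request:
{"name": "drive_tool", "arguments": {"increments": [{"tx": 0, "ty": 0.04, "tz": 0.001, "yaw": 0, "jaw": 0.06}, {"tx": 0, "ty": 0.075, "tz": 0.001, "yaw": 0, "jaw": 0.06}, {"tx": 0, "ty": 0.105, "tz": 0.001, "yaw": 0, "jaw": 0.06}, {"tx": 0, "ty": 0.1115, "tz": 0.001, "yaw": 0, "jaw": 0.06}, {"tx": 0, "ty": 0.1115, "tz": 0.001, "yaw": 0, "jaw": 0.06}, {"tx": 0, "ty": 0.1115, "tz": 0.001, "yaw": 0, "jaw": 0.03}, {"tx": 0, "ty": 0.1115, "tz": 0.001, "yaw": 0, "jaw": 0.0}, {"tx": 0, "ty": 0.1115, "tz": 0.001, "yaw": 0, "jaw": 0}, {"tx": 0, "ty": 0.1115, "tz": 0.001, "yaw": 0, "jaw": 0}, {"tx": 0, "ty": 0.1115, "tz": 0.001, "yaw": 0, "jaw": 0}, {"tx": 0, "ty": 0.1115, "tz": 0.001, "yaw": 0, "jaw": 0}]}}

```text
time_s: 33.83
ee_pos: [0.4556, 0.1145, 0.0491]
tcp_rot: [[0.642, 0.0, -0.767], [0.767, -0.0, 0.642], [-0.0, -1.0, -0.0]]
ft_force: [0.2, -0.9, 3.1]
opening: 0.0189
```

Run:
```python
from h import *
st(); print(inc(.78,.03,.42,50)); print(inc(.78,.03,.42,11-45))
```

```text
t 33.83 tcp [0.4556 0.1145 0.0491] ang 50.07 tilt [ 0. -0. -1.] F [ 0.2 -0.9  3.1] open 0.0189 j [ -4.  38. -19. 122.  30.  24.   3.]
tx 0.1434 ty -0.3708 tz -0.3031 yaw 0.0012 rad (0.1 deg)
tx 0.1434 ty -0.3708 tz -0.3031 yaw 1.4673 rad (84.1 deg)
```

Request:
{"name": "drive_tool", "arguments": {"increments": [{"tx": 0, "ty": -0.02, "tz": 0, "yaw": 0, "jaw": 0}, {"tx": 0, "ty": -0.06, "tz": 0, "yaw": 0, "jaw": 0}, {"tx": 0, "ty": -0.11, "tz": 0, "yaw": 0, "jaw": 0}, {"tx": 0, "ty": -0.15, "tz": -0.01, "yaw": 0, "jaw": 0}, {"tx": 0.015, "ty": -0.18, "tz": -0.035, "yaw": -0.08, "jaw": 0}, {"tx": 0.03, "ty": -0.21, "tz": -0.065, "yaw": -0.16, "jaw": 0}, {"tx": 0.048, "ty": -0.24, "tz": -0.1, "yaw": -0.24, "jaw": 0}, {"tx": 0.066, "ty": -0.27, "tz": -0.14, "yaw": -0.32, "jaw": 0}, {"tx": 0.085, "ty": -0.3, "tz": -0.18, "yaw": -0.4, "jaw": 0}, {"tx": 0.104, "ty": -0.33, "tz": -0.22, "yaw": -0.48, "jaw": 0}, {"tx": 0.12, "ty": -0.35, "tz": -0.25, "yaw": -0.54, "jaw": 0}, {"tx": 0.132, "ty": -0.365, "tz": -0.28, "yaw": -0.54, "jaw": 0}, {"tx": 0.143, "ty": -0.371, "tz": -0.303, "yaw": -0.54, "jaw": 0}, {"tx": 0.143, "ty": -0.371, "tz": -0.303, "yaw": -0.54, "jaw": 0}, {"tx": 0.143, "ty": -0.371, "tz": -0.303, "yaw": -0.54, "jaw": 0}, {"tx": 0.143, "ty": -0.371, "tz": -0.303, "yaw": -0.54, "jaw": 0}]}}

```text
time_s: 35.83
ee_pos: [0.7788, 0.03, 0.4204]
tcp_rot: [[0.155, -0.0, -0.988], [0.988, -0.0, 0.155], [-0.0, -1.0, 0.0]]
ft_force: [0.9, 0.3, -0.5]
opening: 0.0187
```

Run:
```python
from h import *
look("s14",159,.0491-.022,.027)
```

```text
t 35.83 tcp [0.7788 0.03   0.4204] ang 81.07 tilt [-0. -0. -1.] F [ 0.9  0.3 -0.5] open 0.0187 j [  5.  48. -35.  32.  26. 104.  67.]
[(array([291.2, 144.9]), array([ 4,  7, 10], dtype=int32)), (array([342. , 151.5]), array([1, 4, 4], dtype=int32)), (array([317.3, 172.3]), array([10, 10, 69], dtype=int32))]
  pred oval dir 240.1 [291.7 148.5]
  pred round dir 0.1 [315.9 171.3]
  pred square dir 120.1 [339.1 147.4]
```

Request:
{"name": "drive_tool", "arguments": {"increments": [{"tx": 0, "ty": 0, "tz": 0, "yaw": 0.18, "jaw": 0}, {"tx": 0, "ty": 0, "tz": 0, "yaw": 0.36, "jaw": 0}, {"tx": 0, "ty": 0, "tz": 0, "yaw": 0.54, "jaw": 0}, {"tx": 0, "ty": 0, "tz": 0, "yaw": 0.72, "jaw": 0}, {"tx": 0, "ty": 0, "tz": 0, "yaw": 0.9, "jaw": 0}, {"tx": 0, "ty": 0, "tz": 0, "yaw": 1.08, "jaw": 0}, {"tx": 0, "ty": 0, "tz": 0, "yaw": 1.26, "jaw": 0}, {"tx": 0, "ty": 0, "tz": 0, "yaw": 1.44, "jaw": 0}, {"tx": 0, "ty": 0, "tz": 0, "yaw": 1.62, "jaw": 0}, {"tx": 0, "ty": 0, "tz": 0, "yaw": 1.8, "jaw": 0}, {"tx": 0, "ty": 0, "tz": 0, "yaw": 1.98, "jaw": 0}, {"tx": 0, "ty": 0, "tz": 0, "yaw": 2.094, "jaw": 0}, {"tx": 0, "ty": 0, "tz": 0, "yaw": 2.094, "jaw": 0}, {"tx": 0, "ty": 0, "tz": 0, "yaw": 2.094, "jaw": 0}]}}

```text
time_s: 37.62
ee_pos: [0.7794, 0.0298, 0.4204]
tcp_rot: [[0.779, 0.0, 0.627], [-0.627, 0.0, 0.779], [0.0, -1.0, 0.0]]
ft_force: [0.0, 0.0, -1.7]
opening: 0.0187
```

Run:
```python
from h import *
s=look("s15",159,.0491-.022,.027)
cv2.imwrite("pics/c15.png",np.hstack([crop(cv2.imread("pics/s14.png"),266,90,100,110,4),crop(s,266,90,100,110,4)]))
```

```text
t 37.62 tcp [0.7794 0.0298 0.4204] ang -38.85 tilt [ 0.  0. -1.] F [ 0.   0.  -1.7] open 0.0187 j [  0.  47. -17.  32.  13. 102. -48.]
[(array([340.9, 143.4]), array([ 4,  8, 11], dtype=int32)), (array([291.5, 147.5]), array([2, 4, 4], dtype=int32)), (array([316.9, 171.9]), array([10,  9, 81], dtype=int32))]
  pred oval dir 120.1 [339.2 148. ]
  pred round dir 240.1 [291.7 149.1]
  pred square dir 0.1 [316. 172.]
```

View pics/c15.png

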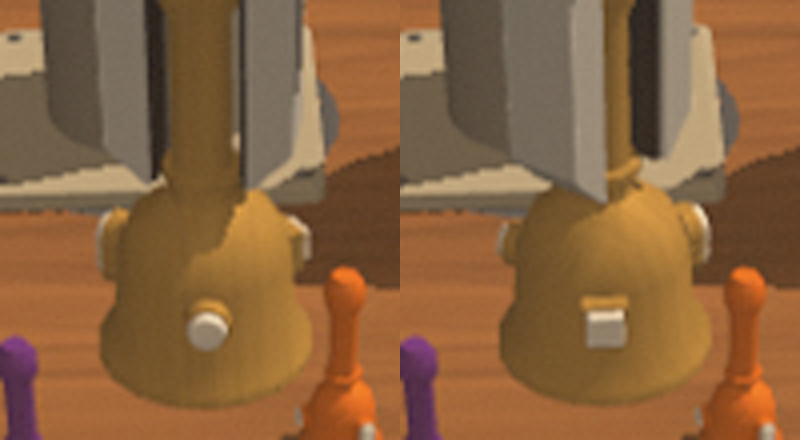

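Request:
{"name": "drive_tool", "arguments": {"increments": [{"tx": -0.011, "ty": 0.024, "tz": -0.009, "yaw": -0.18, "jaw": 0}, {"tx": -0.022, "ty": 0.048, "tz": -0.018, "yaw": -0.36, "jaw": 0}, {"tx": -0.033, "ty": 0.072, "tz": -0.027, "yaw": -0.54, "jaw": 0}, {"tx": -0.044, "ty": 0.096, "tz": -0.036, "yaw": -0.72, "jaw": 0}, {"tx": -0.055, "ty": 0.12, "tz": -0.045, "yaw": -0.9, "jaw": 0}, {"tx": -0.066, "ty": 0.144, "tz": -0.054, "yaw": -1.08, "jaw": 0}, {"tx": -0.077, "ty": 0.168, "tz": -0.063, "yaw": -1.26, "jaw": 0}, {"tx": -0.088, "ty": 0.19, "tz": -0.072, "yaw": -1.44, "jaw": 0}, {"tx": -0.1, "ty": 0.21, "tz": -0.081, "yaw": -1.62, "jaw": 0}, {"tx": -0.11, "ty": 0.23, "tz": -0.09, "yaw": -1.8, "jaw": 0}, {"tx": -0.12, "ty": 0.25, "tz": -0.097, "yaw": -1.98, "jaw": 0}, {"tx": -0.128, "ty": 0.265, "tz": -0.103, "yaw": -2.16, "jaw": 0}, {"tx": -0.128, "ty": 0.2733, "tz": -0.103, "yaw": -2.34, "jaw": 0}, {"tx": -0.116, "ty": 0.2733, "tz": -0.12, "yaw": -2.53, "jaw": 0}, {"tx": -0.104, "ty": 0.2733, "tz": -0.136, "yaw": -2.53, "jaw": 0}, {"tx": -0.093, "ty": 0.2733, "tz": -0.152, "yaw": -2.53, "jaw": 0}, {"tx": -0.082, "ty": 0.2733, "tz": -0.168, "yaw": -2.53, "jaw": 0}, {"tx": -0.082, "ty": 0.2733, "tz": -0.168, "yaw": -2.53, "jaw": 0}, {"tx": -0.082, "ty": 0.2733, "tz": -0.168, "yaw": -2.53, "jaw": 0}, {"tx": -0.082, "ty": 0.2733, "tz": -0.168, "yaw": -2.53, "jaw": 0}]}}

```text
time_s: 40.17
ee_pos: [0.6104, -0.0479, 0.1469]
tcp_rot: [[-0.277, 0.0, -0.961], [0.961, 0.001, -0.277], [0.001, -1.0, -0.001]]
ft_force: [0.9, 0.2, -1.9]
opening: 0.0188
```

Run:
```python
from h import *
s=look("s16",159,.0491-.022,.027); print(inc(.6101,-.0495,.1471,106))
```

```text
t 40.17 tcp [ 0.6104 -0.0479  0.1469] ang 106.08 tilt [ 0.     0.001 -1.   ] F [ 0.9  0.2 -1.9] open 0.0188 j [ 31.  45. -51.  96.  40.  59.  73.]
[(array([256. , 236.7]), array([ 8, 10, 51], dtype=int32)), (array([276.8, 234.6]), array([ 6,  6, 20], dtype=int32)), (array([233. , 247.8]), array([ 5,  7, 24], dtype=int32)), (array([250. , 249.5]), array([1, 8, 8], dtype=int32)), (array([274. , 260.8]), array([ 5,  5, 21], dtype=int32))]
  pred oval dir 265.1 [249.1 248.8]
  pred round dir 25.1 [273.1 260.3]
  pred square dir 145.1 [277.  239.7]
tx -0.0013 ty -0.0003 tz 0.0007 yaw 0.0014 rad (0.1 deg)
```

Request:
{"name": "drive_tool", "arguments": {"increments": [{"tx": 0, "ty": 0, "tz": 0, "yaw": 0, "jaw": 0}, {"tx": 0, "ty": 0, "tz": 0, "yaw": 0, "jaw": 0}, {"tx": 0, "ty": 0, "tz": 0, "yaw": 0, "jaw": 0}, {"tx": 0, "ty": 0, "tz": 0, "yaw": 0, "jaw": 0}, {"tx": 0, "ty": 0, "tz": 0, "yaw": 0, "jaw": 0}, {"tx": 0, "ty": 0, "tz": 0, "yaw": 0, "jaw": 0}, {"tx": 0, "ty": 0, "tz": 0, "yaw": 0, "jaw": 0}, {"tx": 0, "ty": 0, "tz": 0, "yaw": 0, "jaw": 0}, {"tx": 0, "ty": 0, "tz": 0, "yaw": 0, "jaw": 0}, {"tx": 0, "ty": 0, "tz": 0, "yaw": 0, "jaw": 0}]}}

```text
time_s: 41.48
ee_pos: [0.6103, -0.0492, 0.1467]
tcp_rot: [[-0.276, 0.0, -0.961], [0.961, -0.0, -0.276], [-0.0, -1.0, -0.0]]
ft_force: [0.2, 0.5, -1.0]
opening: 0.0186
```

Request:
{"name": "drive_tool", "arguments": {"increments": [{"tx": 0, "ty": 0, "tz": 0, "yaw": 0.18, "jaw": 0}, {"tx": 0, "ty": 0, "tz": 0, "yaw": 0.36, "jaw": 0}, {"tx": 0, "ty": 0, "tz": 0, "yaw": 0.54, "jaw": 0}, {"tx": 0, "ty": 0, "tz": 0, "yaw": 0.72, "jaw": 0}, {"tx": 0, "ty": 0, "tz": 0, "yaw": 0.9, "jaw": 0}, {"tx": 0, "ty": 0, "tz": 0, "yaw": 1.08, "jaw": 0}, {"tx": 0, "ty": 0, "tz": 0, "yaw": 1.26, "jaw": 0}, {"tx": 0, "ty": 0, "tz": 0, "yaw": 1.44, "jaw": 0}, {"tx": 0, "ty": 0, "tz": 0, "yaw": 1.62, "jaw": 0}, {"tx": 0, "ty": 0, "tz": 0, "yaw": 1.8, "jaw": 0}, {"tx": 0, "ty": 0, "tz": 0, "yaw": 1.98, "jaw": 0}, {"tx": 0, "ty": 0, "tz": 0, "yaw": 2.094, "jaw": 0}, {"tx": 0, "ty": 0, "tz": 0, "yaw": 2.094, "jaw": 0}, {"tx": 0, "ty": 0, "tz": 0, "yaw": 2.094, "jaw": 0}, {"tx": 0, "ty": 0, "tz": 0, "yaw": 2.094, "jaw": 0}]}}

```text
time_s: 43.35
ee_pos: [0.6103, -0.0492, 0.1466]
tcp_rot: [[0.971, -0.0, 0.241], [-0.241, 0.0, 0.971], [-0.0, -1.0, 0.0]]
ft_force: [-0.3, 0.3, -1.5]
opening: 0.0186
```

Run:
```python
from h import *
s=look("s17",159,.0491-.022,.027); print(inc(.6101,-.0495,.1471,-14))
```

```text
t 43.35 tcp [ 0.6103 -0.0492  0.1466] ang -13.92 tilt [-0.  0. -1.] F [-0.3  0.3 -1.5] open 0.0186 j [ 14.  38. -19.  96.  15.  49. -26.]
[(array([261.6, 237.1]), array([ 16,  10, 135], dtype=int32)), (array([232.4, 247.8]), array([ 6,  7, 31], dtype=int32)), (array([249. , 249.5]), array([1, 4, 4], dtype=int32)), (array([272.7, 260.3]), array([ 6,  6, 27], dtype=int32))]
  pred oval dir 145.1 [276.2 239.8]
  pred round dir 265.1 [248.3 248.9]
  pred square dir 25.1 [272.2 260.3]
tx -0.0001 ty -0.0005 tz -0.0002 yaw 0.0009 rad (0.1 deg)
```

Round faces the guide, row 249.5, gap ≈ 19 mm. Holding, then square.

Request:
{"name": "drive_tool", "arguments": {"increments": [{"tx": 0, "ty": 0, "tz": 0, "yaw": 0, "jaw": 0}, {"tx": 0, "ty": 0, "tz": 0, "yaw": 0, "jaw": 0}, {"tx": 0, "ty": 0, "tz": 0, "yaw": 0, "jaw": 0}, {"tx": 0, "ty": 0, "tz": 0, "yaw": 0, "jaw": 0}, {"tx": 0, "ty": 0, "tz": 0, "yaw": 0, "jaw": 0}, {"tx": 0, "ty": 0, "tz": 0, "yaw": 0, "jaw": 0}, {"tx": 0, "ty": 0, "tz": 0, "yaw": 0, "jaw": 0}, {"tx": 0, "ty": 0, "tz": 0, "yaw": 0, "jaw": 0}, {"tx": 0, "ty": 0, "tz": 0, "yaw": 0, "jaw": 0}, {"tx": 0, "ty": 0, "tz": 0, "yaw": 0, "jaw": 0}]}}

```text
time_s: 44.65
ee_pos: [0.6103, -0.0492, 0.1467]
tcp_rot: [[0.97, 0.0, 0.242], [-0.242, -0.0, 0.97], [0.0, -1.0, -0.0]]
ft_force: [0.6, -0.6, -1.3]
opening: 0.0193
```

Request:
{"name": "drive_tool", "arguments": {"increments": [{"tx": 0, "ty": 0, "tz": 0, "yaw": 0.18, "jaw": 0}, {"tx": 0, "ty": 0, "tz": 0, "yaw": 0.36, "jaw": 0}, {"tx": 0, "ty": 0, "tz": 0, "yaw": 0.54, "jaw": 0}, {"tx": 0, "ty": 0, "tz": 0, "yaw": 0.72, "jaw": 0}, {"tx": 0, "ty": 0, "tz": 0, "yaw": 0.9, "jaw": 0}, {"tx": 0, "ty": 0, "tz": 0, "yaw": 1.08, "jaw": 0}, {"tx": 0, "ty": 0, "tz": 0, "yaw": 1.26, "jaw": 0}, {"tx": 0, "ty": 0, "tz": 0, "yaw": 1.44, "jaw": 0}, {"tx": 0, "ty": 0, "tz": 0, "yaw": 1.62, "jaw": 0}, {"tx": 0, "ty": 0, "tz": 0, "yaw": 1.8, "jaw": 0}, {"tx": 0, "ty": 0, "tz": 0, "yaw": 1.98, "jaw": 0}, {"tx": 0, "ty": 0, "tz": 0, "yaw": 2.094, "jaw": 0}, {"tx": 0, "ty": 0, "tz": 0, "yaw": 2.094, "jaw": 0}, {"tx": 0, "ty": 0, "tz": 0, "yaw": 2.094, "jaw": 0}, {"tx": 0, "ty": 0, "tz": 0, "yaw": 2.094, "jaw": 0}]}}

```text
time_s: 46.52
ee_pos: [0.6103, -0.0492, 0.1467]
tcp_rot: [[-0.693, 0.0, 0.721], [-0.721, 0.0, -0.693], [-0.0, -1.0, -0.0]]
ft_force: [0.5, 0.3, -1.6]
opening: 0.0187
```

Run:
```python
from h import *
s=look("s18",159,.0491-.022,.027); print(inc(.597,.310,.1855,-160.3))
```

```text
t 46.52 tcp [ 0.6103 -0.0492  0.1467] ang -133.9 tilt [ 0.  0. -1.] F [ 0.5  0.3 -1.6] open 0.0187 j [  -7.   37.   15.   97.  -12.   47. -121.]
[(array([254.3, 234. ]), array([2, 3, 3], dtype=int32)), (array([270.7, 236.4]), array([15, 11, 99], dtype=int32)), (array([232.5, 247.5]), array([ 6,  7, 28], dtype=int32)), (array([250. , 249.5]), array([1, 6, 6], dtype=int32)), (array([273.9, 260. ]), array([ 7,  9, 50], dtype=int32))]
  pred oval dir 25.1 [272.3 260.3]
  pred round dir 145.1 [276.2 239.8]
  pred square dir 265.1 [248.3 248.9]
tx -0.2496 ty -0.0387 tz -0.2588 yaw 0.4604 rad (26.4 deg)
```

Request:
{"name": "drive_tool", "arguments": {"increments": [{"tx": 0, "ty": 0, "tz": 0, "yaw": 0, "jaw": 0}, {"tx": 0, "ty": 0, "tz": 0, "yaw": 0, "jaw": 0}, {"tx": 0, "ty": 0, "tz": 0, "yaw": 0, "jaw": 0}, {"tx": 0, "ty": 0, "tz": 0, "yaw": 0, "jaw": 0}, {"tx": 0, "ty": 0, "tz": 0, "yaw": 0, "jaw": 0}, {"tx": 0, "ty": 0, "tz": 0, "yaw": 0, "jaw": 0}, {"tx": 0, "ty": 0, "tz": 0, "yaw": 0, "jaw": 0}, {"tx": 0, "ty": 0, "tz": 0, "yaw": 0, "jaw": 0}, {"tx": 0, "ty": 0, "tz": 0, "yaw": 0, "jaw": 0}, {"tx": -0.015, "ty": 0, "tz": -0.015, "yaw": 0, "jaw": 0}, {"tx": -0.04, "ty": -0.02, "tz": -0.04, "yaw": 0, "jaw": 0}, {"tx": -0.07, "ty": -0.05, "tz": -0.07, "yaw": -0.1, "jaw": 0}, {"tx": -0.1, "ty": -0.06, "tz": -0.1, "yaw": -0.2, "jaw": 0}, {"tx": -0.13, "ty": -0.06, "tz": -0.132, "yaw": -0.3, "jaw": 0}, {"tx": -0.16, "ty": -0.06, "tz": -0.164, "yaw": -0.42, "jaw": 0}, {"tx": -0.19, "ty": -0.06, "tz": -0.196, "yaw": -0.42, "jaw": 0}, {"tx": -0.22, "ty": -0.05, "tz": -0.228, "yaw": -0.42, "jaw": 0}, {"tx": -0.25, "ty": -0.038, "tz": -0.2585, "yaw": -0.42, "jaw": 0}, {"tx": -0.25, "ty": -0.038, "tz": -0.2585, "yaw": -0.42, "jaw": 0}, {"tx": -0.25, "ty": -0.038, "tz": -0.2585, "yaw": -0.42, "jaw": 0}]}}

```text
time_s: 49.08
ee_pos: [0.5971, 0.3106, 0.1845]
tcp_rot: [[-0.339, -0.0, 0.941], [-0.941, -0.001, -0.339], [0.001, -1.0, -0.0]]
ft_force: [-0.6, 0.5, -1.4]
opening: 0.0191
```

Run:
```python
from h import *
look("s19",159,.0491-.022,.027); print(inc(.597,.310,.0551))
```

```text
t 49.08 tcp [0.5971 0.3106 0.1845] ang -109.83 tilt [-0.    -0.001 -1.   ] F [-0.6  0.5 -1.4] open 0.0191 j [ -35.   40.   10.   84.   -7.   57. -134.]
[(array([501.6, 204.4]), array([ 5,  5, 16], dtype=int32)), (array([524. , 205.8]), array([11,  8, 48], dtype=int32)), (array([492.9, 223.8]), array([ 5,  7, 27], dtype=int32)), (array([524.4, 226.3]), array([ 5,  9, 25], dtype=int32))]
  pred oval dir 49.1 [522.5 226.7]
  pred round dir 169.1 [504.2 208.5]
  pred square dir 289.1 [490.1 223.6]
tx -0.0003 ty 0.1297 tz -0.0009 yaw 0.0000 rad (0.0 deg)
```

Request:
{"name": "drive_tool", "arguments": {"increments": [{"tx": 0, "ty": 0.04, "tz": 0, "yaw": 0, "jaw": 0}, {"tx": 0, "ty": 0.08, "tz": 0, "yaw": 0, "jaw": 0}, {"tx": 0, "ty": 0.11, "tz": 0, "yaw": 0, "jaw": 0}, {"tx": 0, "ty": 0.125, "tz": 0, "yaw": 0, "jaw": 0}, {"tx": 0, "ty": 0.1285, "tz": 0, "yaw": 0, "jaw": 0}, {"tx": 0, "ty": 0.1295, "tz": 0, "yaw": 0, "jaw": 0}, {"tx": 0, "ty": 0.1295, "tz": 0, "yaw": 0, "jaw": 0}, {"tx": 0, "ty": 0.1295, "tz": 0, "yaw": 0, "jaw": 0.022}, {"tx": 0, "ty": 0.1295, "tz": 0, "yaw": 0, "jaw": 0.035}, {"tx": 0, "ty": 0.1295, "tz": 0, "yaw": 0, "jaw": 0.04}, {"tx": 0, "ty": 0.1295, "tz": 0, "yaw": 0, "jaw": 0.04}, {"tx": 0, "ty": 0.115, "tz": 0, "yaw": 0, "jaw": 0.04}, {"tx": 0, "ty": 0.08, "tz": 0, "yaw": 0, "jaw": 0.04}, {"tx": 0, "ty": 0.03, "tz": 0, "yaw": 0, "jaw": 0.04}, {"tx": 0, "ty": -0.02, "tz": 0, "yaw": 0, "jaw": 0.04}, {"tx": 0, "ty": -0.04, "tz": 0, "yaw": 0, "jaw": 0.06}, {"tx": 0, "ty": -0.04, "tz": 0, "yaw": 0, "jaw": 0.06}, {"tx": 0, "ty": -0.04, "tz": 0, "yaw": 0, "jaw": 0.06}]}}

```text
time_s: 51.38
ee_pos: [0.597, 0.3099, 0.2238]
tcp_rot: [[-0.34, -0.002, 0.94], [-0.94, -0.001, -0.34], [0.001, -1.0, -0.001]]
ft_force: [-0.1, 0.1, 0.1]
opening: 0.0595
```

Run:
```python
from h import *
st(); s,t=refit("20")
```

```text
t 51.38 tcp [0.597  0.3099 0.2238] ang -109.9 tilt [-0.002 -0.001 -1.   ] F [-0.1  0.1  0.1] open 0.0595 j [ -36.   37.   10.   82.   -7.   62. -134.]
scene brass [616.5  42.6] [ 588   19   52   46 2062]
scene brass [480.1  35.5] [468  22  24  36 526]
scene brass [510.5  58.5] [494  40  41  27 539]
scene brass [524.9 107.1] [495 101  66  13 309]
scene brass [324.9 255.7] [ 308  213   36   73 1457]
scene brass [349.5 329.9] [336 319  28  23 362]
scene stones [([597.6, 21.0], 20), ([589.3, 60.2], 29), ([534.1, 65.4], 9), ([584.4, 133.0], 19), ([341.5, 263.6], 13), ([313.2, 271.5], 21), ([521.0, 276.4], 27), ([542.8, 274.2], 4), ([477.5, 285.2], 20), ([506.1, 287.8], 20), ([239.3, 391.6], 12), ([232.0, 392.5], 4), ([260.7, 395.1], 23), ([372.5, 409.5], 4), ([220.1, 469.1], 13), ([230.5, 469.0], 6), ([237.0, 468.0], 5)]
top brass [418.3  61.8] [384  57  65  11 489]
top brass [181.9  63.3] [131  58 138  10 569]
top brass [613.7  63.5] [598  59  42   9 252]
top brass [365.2  97.6] [ 336   74   57   48 2063]
top brass [274.3 126.6] [ 252  107   45   39 1330]
top brass [309.3 247.5] [295 234  29  29 643]
top stones [([92.5, 62.2], 48), ([595.8, 63.7], 27), ([379.5, 61.9], 57), ([70.6, 64.7], 7), ([345.1, 65.6], 12), ([61.5, 68.4], 21), ([390.7, 69.3], 6), ([333.5, 93.1], 8), ([2.4, 126.8], 38), ([229.7, 204.3], 3), ([234.5, 206.0], 8), ([228.7, 208.3], 7), ([24.4, 219.7], 54), ([170.7, 214.6], 10), ([190.5, 213.5], 6), ([209.8, 215.8], 14), ([154.2, 222.8], 5), ([175.7, 229.4], 7), ([145.1, 238.9], 9), ([294.4, 242.2], 9), ([313.0, 258.5], 8), ([415.0, 368.5], 4)]
```

Request:
{"name": "drive_tool", "arguments": {"increments": [{"tx": 0.04, "ty": 0, "tz": 0.006, "yaw": 0, "jaw": 0.06}, {"tx": 0.09, "ty": 0, "tz": 0.012, "yaw": -0.1, "jaw": 0.06}, {"tx": 0.14, "ty": 0, "tz": 0.02, "yaw": -0.2, "jaw": 0.06}, {"tx": 0.19, "ty": 0.01, "tz": 0.027, "yaw": -0.3, "jaw": 0.06}, {"tx": 0.235, "ty": 0.02, "tz": 0.033, "yaw": -0.4, "jaw": 0.06}, {"tx": 0.272, "ty": 0.04, "tz": 0.038, "yaw": -0.52, "jaw": 0.06}, {"tx": 0.272, "ty": 0.06, "tz": 0.038, "yaw": -0.52, "jaw": 0.06}, {"tx": 0.272, "ty": 0.06, "tz": 0.038, "yaw": -0.52, "jaw": 0.06}, {"tx": 0.272, "ty": 0.06, "tz": 0.038, "yaw": -0.52, "jaw": 0.06}, {"tx": 0.272, "ty": 0.06, "tz": 0.038, "yaw": -0.52, "jaw": 0.06}]}}

```text
time_s: 52.72
ee_pos: [0.5415, 0.0422, 0.1653]
tcp_rot: [[0.173, 0.001, 0.985], [-0.985, 0.0, 0.173], [-0.0, -1.0, 0.001]]
ft_force: [0.6, 0.8, 0.8]
opening: 0.0601
```

Run:
```python
from h import *
st(); print(inc(.540,.0411,.0545,-80))
s=env.capture("scene")[:,:,::-1].copy(); cv2.imwrite("pics/s21.png",s)
print([(c.tolist(),int(q[4])) for c,q in blobs(white(s[255:282,300:350]),3,60)])
```

```text
t 52.73 tcp [0.5415 0.0422 0.1653] ang -80.03 tilt [ 0.001  0.    -1.   ] F [0.6 0.8 0.8] open 0.0601 j [ -9.  30.   2. 107.  -2.  43. -86.]
tx 0.0009 ty 0.1108 tz -0.0018 yaw -0.0006 rad (-0.0 deg)
[([41.6, 8.9], 14), ([13.2, 16.5], 21)]
```

Request:
{"name": "drive_tool", "arguments": {"increments": [{"tx": 0, "ty": 0.04, "tz": 0, "yaw": 0, "jaw": 0.06}, {"tx": 0, "ty": 0.075, "tz": 0, "yaw": 0, "jaw": 0.06}, {"tx": 0, "ty": 0.105, "tz": 0, "yaw": 0, "jaw": 0.06}, {"tx": 0, "ty": 0.11, "tz": 0, "yaw": 0, "jaw": 0.06}, {"tx": 0, "ty": 0.11, "tz": 0, "yaw": 0, "jaw": 0.06}, {"tx": 0, "ty": 0.11, "tz": 0, "yaw": 0, "jaw": 0.03}, {"tx": 0, "ty": 0.11, "tz": 0, "yaw": 0, "jaw": 0.0}, {"tx": 0, "ty": 0.11, "tz": 0, "yaw": 0, "jaw": 0}, {"tx": 0, "ty": 0.11, "tz": 0, "yaw": 0, "jaw": 0}, {"tx": 0, "ty": 0.11, "tz": 0, "yaw": 0, "jaw": 0}, {"tx": 0, "ty": 0.11, "tz": 0, "yaw": 0, "jaw": 0}]}}

```text
time_s: 54.15
ee_pos: [0.5412, 0.0411, 0.0548]
tcp_rot: [[0.172, 0.0, 0.985], [-0.985, -0.0, 0.172], [0.0, -1.0, 0.0]]
ft_force: [0.6, -1.3, 1.1]
opening: 0.0185
```

Run:
```python
from h import *
st(); print(inc(.78,.03,.42,-80)); print(inc(.78,.03,.42,-39))
```

```text
t 54.15 tcp [0.5412 0.0411 0.0548] ang -80.12 tilt [ 0. -0. -1.] F [ 0.6 -1.3  1.1] open 0.0185 j [ -8.  40.   2. 111.  -2.  29. -85.]
tx 0.0521 ty -0.3651 tz 0.2335 yaw -0.0020 rad (-0.1 deg)
tx 0.0521 ty -0.3651 tz 0.2335 yaw -0.7176 rad (-41.1 deg)
```

Request:
{"name": "drive_tool", "arguments": {"increments": [{"tx": 0, "ty": -0.02, "tz": 0, "yaw": 0, "jaw": 0}, {"tx": 0, "ty": -0.06, "tz": 0, "yaw": 0, "jaw": 0}, {"tx": 0.002, "ty": -0.1, "tz": 0.01, "yaw": 0, "jaw": 0}, {"tx": 0.005, "ty": -0.14, "tz": 0.025, "yaw": -0.08, "jaw": 0}, {"tx": 0.01, "ty": -0.17, "tz": 0.045, "yaw": -0.16, "jaw": 0}, {"tx": 0.015, "ty": -0.2, "tz": 0.07, "yaw": -0.24, "jaw": 0}, {"tx": 0.02, "ty": -0.23, "tz": 0.095, "yaw": -0.32, "jaw": 0}, {"tx": 0.026, "ty": -0.26, "tz": 0.12, "yaw": -0.4, "jaw": 0}, {"tx": 0.032, "ty": -0.29, "tz": 0.15, "yaw": -0.48, "jaw": 0}, {"tx": 0.038, "ty": -0.32, "tz": 0.18, "yaw": -0.56, "jaw": 0}, {"tx": 0.044, "ty": -0.345, "tz": 0.205, "yaw": -0.64, "jaw": 0}, {"tx": 0.052, "ty": -0.365, "tz": 0.2335, "yaw": -0.716, "jaw": 0}, {"tx": 0.052, "ty": -0.365, "tz": 0.2335, "yaw": -0.716, "jaw": 0}, {"tx": 0.052, "ty": -0.365, "tz": 0.2335, "yaw": -0.716, "jaw": 0}, {"tx": 0.052, "ty": -0.365, "tz": 0.2335, "yaw": -0.716, "jaw": 0}]}}

```text
time_s: 56.02
ee_pos: [0.7786, 0.0306, 0.4193]
tcp_rot: [[0.776, -0.002, 0.63], [-0.63, -0.0, 0.776], [-0.002, -1.0, -0.001]]
ft_force: [0.4, 0.1, -2.2]
opening: 0.0189
```

Run:
```python
from h import *
look("s22",159,.0548-.024,.031)
```

```text
t 56.02 tcp [0.7786 0.0306 0.4193] ang -39.07 tilt [-0.002 -0.    -1.   ] F [ 0.4  0.1 -2.2] open 0.0189 j [ -3.  46.  -6.  33.   5. 101. -45.]
[(array([286.2, 147.2]), array([2, 4, 5], dtype=int32)), (array([316.3, 177.6]), array([12, 10, 96], dtype=int32))]
  pred oval dir 119.9 [343.3 150.1]
  pred round dir 239.9 [289.2 151.3]
  pred square dir 359.9 [316.8 177.8]
```

Request:
{"name": "drive_tool", "arguments": {"increments": [{"tx": 0, "ty": 0, "tz": 0, "yaw": -0.18, "jaw": 0}, {"tx": 0, "ty": 0, "tz": 0, "yaw": -0.36, "jaw": 0}, {"tx": 0, "ty": 0, "tz": 0, "yaw": -0.54, "jaw": 0}, {"tx": 0, "ty": 0, "tz": 0, "yaw": -0.72, "jaw": 0}, {"tx": 0, "ty": 0, "tz": 0, "yaw": -0.9, "jaw": 0}, {"tx": 0, "ty": 0, "tz": 0, "yaw": -1.08, "jaw": 0}, {"tx": 0, "ty": 0, "tz": 0, "yaw": -1.26, "jaw": 0}, {"tx": 0, "ty": 0, "tz": 0, "yaw": -1.44, "jaw": 0}, {"tx": 0, "ty": 0, "tz": 0, "yaw": -1.62, "jaw": 0}, {"tx": 0, "ty": 0, "tz": 0, "yaw": -1.8, "jaw": 0}, {"tx": 0, "ty": 0, "tz": 0, "yaw": -1.98, "jaw": 0}, {"tx": 0, "ty": 0, "tz": 0, "yaw": -2.094, "jaw": 0}, {"tx": 0, "ty": 0, "tz": 0, "yaw": -2.094, "jaw": 0}, {"tx": 0, "ty": 0, "tz": 0, "yaw": -2.094, "jaw": 0}]}}

```text
time_s: 57.82
ee_pos: [0.7795, 0.0304, 0.4201]
tcp_rot: [[0.16, 0.0, -0.987], [0.987, -0.0, 0.16], [-0.0, -1.0, -0.0]]
ft_force: [0.0, 0.3, -1.4]
opening: 0.0184
```

Run:
```python
from h import *
s=look("s23",159,.0548-.024,.031)
cv2.imwrite("pics/c23.png",np.hstack([crop(cv2.imread("pics/s22.png"),266,90,100,115,4),crop(s,266,90,100,115,4)]))
```

```text
t 57.83 tcp [0.7795 0.0304 0.4201] ang 80.8 tilt [ 0. -0. -1.] F [ 0.   0.3 -1.4] open 0.0184 j [  2.  47. -26.  32.  19. 103.  69.]
[(array([347.8, 149.8]), array([ 4,  9, 11], dtype=int32)), (array([289. , 154.5]), array([1, 6, 6], dtype=int32)), (array([319.6, 176.4]), array([ 14,  13, 165], dtype=int32))]
  pred oval dir 239.8 [289.  151.6]
  pred round dir 359.8 [316.6 178.2]
  pred square dir 119.8 [343.3 150.4]
```

View pics/c23.png

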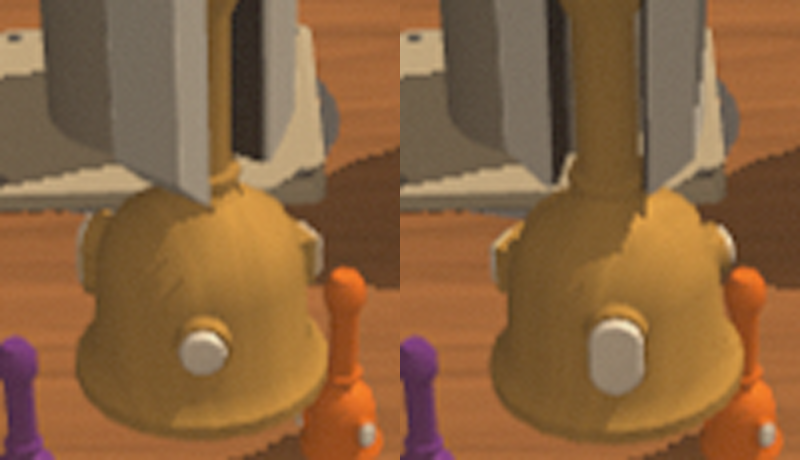

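Request:
{"name": "drive_tool", "arguments": {"increments": [{"tx": -0.002, "ty": 0.022, "tz": 0.013, "yaw": 0.14, "jaw": 0}, {"tx": -0.004, "ty": 0.045, "tz": 0.027, "yaw": 0.28, "jaw": 0}, {"tx": -0.006, "ty": 0.068, "tz": 0.04, "yaw": 0.42, "jaw": 0}, {"tx": -0.009, "ty": 0.09, "tz": 0.054, "yaw": 0.56, "jaw": 0}, {"tx": -0.011, "ty": 0.113, "tz": 0.068, "yaw": 0.7, "jaw": 0}, {"tx": -0.013, "ty": 0.136, "tz": 0.081, "yaw": 0.84, "jaw": 0}, {"tx": -0.015, "ty": 0.16, "tz": 0.095, "yaw": 0.98, "jaw": 0}, {"tx": -0.018, "ty": 0.182, "tz": 0.109, "yaw": 1.12, "jaw": 0}, {"tx": -0.02, "ty": 0.205, "tz": 0.122, "yaw": 1.26, "jaw": 0}, {"tx": -0.022, "ty": 0.228, "tz": 0.136, "yaw": 1.4, "jaw": 0}, {"tx": -0.024, "ty": 0.25, "tz": 0.15, "yaw": 1.54, "jaw": 0}, {"tx": -0.026, "ty": 0.265, "tz": 0.162, "yaw": 1.655, "jaw": 0}, {"tx": -0.045, "ty": 0.269, "tz": 0.16, "yaw": 1.655, "jaw": 0}, {"tx": -0.064, "ty": 0.269, "tz": 0.158, "yaw": 1.655, "jaw": 0}, {"tx": -0.083, "ty": 0.269, "tz": 0.156, "yaw": 1.655, "jaw": 0}, {"tx": -0.102, "ty": 0.269, "tz": 0.1547, "yaw": 1.655, "jaw": 0}, {"tx": -0.102, "ty": 0.269, "tz": 0.1547, "yaw": 1.655, "jaw": 0}, {"tx": -0.102, "ty": 0.269, "tz": 0.1547, "yaw": 1.655, "jaw": 0}, {"tx": -0.102, "ty": 0.269, "tz": 0.1547, "yaw": 1.655, "jaw": 0}]}}

```text
time_s: 60.25
ee_pos: [0.6112, -0.0445, 0.1507]
tcp_rot: [[0.971, 0.0, 0.239], [-0.239, 0.001, 0.971], [-0.0, -1.0, 0.001]]
ft_force: [-0.8, 0.4, -2.0]
opening: 0.019
```

Run:
```python
from h import *
s=look("s24",-81,.0548-.024,.031); print(inc(.6104,-.0457,.1508,-14))
```

```text
t 60.25 tcp [ 0.6112 -0.0445  0.1507] ang -13.83 tilt [ 0.     0.001 -1.   ] F [-0.8  0.4 -2. ] open 0.019 j [  5.  36.  -6.  96.   5.  47. -16.]
[(array([264.6, 236.3]), array([ 16,   8, 109], dtype=int32)), (array([233.9, 247.9]), array([ 3,  5, 14], dtype=int32)), (array([248. , 248.5]), array([1, 6, 6], dtype=int32)), (array([276.4, 262.3]), array([ 6,  6, 31], dtype=int32))]
  pred oval dir 265.2 [248.7 249. ]
  pred round dir 25.2 [276.5 262.1]
  pred square dir 145.2 [280.8 238.5]
tx -0.0004 ty -0.0001 tz -0.0013 yaw 0.0031 rad (0.2 deg)
```

Request:
{"name": "drive_tool", "arguments": {"increments": [{"tx": 0, "ty": 0, "tz": 0.0015, "yaw": 0, "jaw": 0}, {"tx": 0, "ty": 0, "tz": 0.0015, "yaw": 0, "jaw": 0}, {"tx": 0, "ty": 0, "tz": 0.0015, "yaw": 0, "jaw": 0}, {"tx": 0, "ty": 0, "tz": 0.0015, "yaw": 0, "jaw": 0}, {"tx": 0, "ty": 0, "tz": 0.0015, "yaw": 0, "jaw": 0}, {"tx": 0, "ty": 0, "tz": 0.0015, "yaw": 0, "jaw": 0}, {"tx": 0, "ty": 0, "tz": 0.0015, "yaw": 0, "jaw": 0}, {"tx": 0, "ty": 0, "tz": 0.0015, "yaw": 0, "jaw": 0}, {"tx": 0, "ty": 0, "tz": 0.0015, "yaw": 0, "jaw": 0}, {"tx": 0, "ty": 0, "tz": 0.0015, "yaw": 0, "jaw": 0}, {"tx": 0, "ty": 0, "tz": 0.0015, "yaw": 0, "jaw": 0}, {"tx": 0, "ty": 0, "tz": 0.0015, "yaw": 0, "jaw": 0}]}}

```text
time_s: 61.8
ee_pos: [0.6113, -0.0444, 0.1507]
tcp_rot: [[0.971, -0.0, 0.241], [-0.241, 0.0, 0.971], [-0.0, -1.0, -0.0]]
ft_force: [-0.3, -1.0, -1.2]
opening: 0.0189
```

Request:
{"name": "drive_tool", "arguments": {"increments": [{"tx": 0, "ty": 0, "tz": 0, "yaw": 0.18, "jaw": 0}, {"tx": 0, "ty": 0, "tz": 0, "yaw": 0.36, "jaw": 0}, {"tx": 0, "ty": 0, "tz": 0, "yaw": 0.54, "jaw": 0}, {"tx": 0, "ty": 0, "tz": 0, "yaw": 0.72, "jaw": 0}, {"tx": 0, "ty": 0, "tz": 0, "yaw": 0.9, "jaw": 0}, {"tx": 0, "ty": 0, "tz": 0, "yaw": 1.08, "jaw": 0}, {"tx": 0, "ty": 0, "tz": 0, "yaw": 1.26, "jaw": 0}, {"tx": 0, "ty": 0, "tz": 0, "yaw": 1.44, "jaw": 0}, {"tx": 0, "ty": 0, "tz": 0, "yaw": 1.62, "jaw": 0}, {"tx": 0, "ty": 0, "tz": 0, "yaw": 1.8, "jaw": 0}, {"tx": 0, "ty": 0, "tz": 0, "yaw": 1.98, "jaw": 0}, {"tx": 0, "ty": 0, "tz": 0, "yaw": 2.094, "jaw": 0}, {"tx": 0, "ty": 0, "tz": 0, "yaw": 2.094, "jaw": 0}, {"tx": 0, "ty": 0, "tz": 0, "yaw": 2.094, "jaw": 0}, {"tx": 0, "ty": 0, "tz": 0, "yaw": 2.094, "jaw": 0}]}}

```text
time_s: 63.68
ee_pos: [0.6114, -0.0444, 0.1508]
tcp_rot: [[-0.693, 0.0, 0.721], [-0.721, 0.0, -0.693], [-0.0, -1.0, -0.0]]
ft_force: [-0.7, -0.9, -2.5]
opening: 0.0188
```

Run:
```python
from h import *
s=look("s25",-81,.0548-.024,.031); print(inc(.6104,-.0442,.1508,-134))
```

```text
t 63.67 tcp [ 0.6114 -0.0444  0.1508] ang -133.84 tilt [ 0.  0. -1.] F [-0.7 -0.9 -2.5] open 0.0188 j [ -16.   39.   28.   97.  -23.   50. -111.]
[(array([273.3, 235.7]), array([15,  9, 75], dtype=int32)), (array([234. , 247.9]), array([ 3,  6, 14], dtype=int32)), (array([250. , 248.5]), array([1, 6, 6], dtype=int32)), (array([277.6, 261.5]), array([ 6,  8, 36], dtype=int32))]
  pred oval dir 145.1 [280.9 238.6]
  pred round dir 265.1 [248.8 249.1]
  pred square dir 25.1 [276.6 262.3]
tx 0.0006 ty -0.0000 tz -0.0009 yaw 0.0025 rad (0.1 deg)
```

Round centred. Hold, back off 50 mm, sweep toward the square.

Request:
{"name": "drive_tool", "arguments": {"increments": [{"tx": 0, "ty": 0, "tz": 0, "yaw": 0, "jaw": 0}, {"tx": 0, "ty": 0, "tz": 0, "yaw": 0, "jaw": 0}, {"tx": 0, "ty": 0, "tz": 0, "yaw": 0, "jaw": 0}, {"tx": 0, "ty": 0, "tz": 0, "yaw": 0, "jaw": 0}, {"tx": 0, "ty": 0, "tz": 0, "yaw": 0, "jaw": 0}, {"tx": 0, "ty": 0, "tz": 0, "yaw": 0, "jaw": 0}, {"tx": 0, "ty": 0, "tz": 0, "yaw": 0, "jaw": 0}, {"tx": 0, "ty": 0, "tz": 0, "yaw": 0, "jaw": 0}, {"tx": 0, "ty": 0, "tz": 0, "yaw": 0, "jaw": 0}, {"tx": -0.018, "ty": 0, "tz": -0.0175, "yaw": 0, "jaw": 0}, {"tx": -0.036, "ty": 0, "tz": -0.035, "yaw": -0.1, "jaw": 0}, {"tx": -0.036, "ty": 0, "tz": -0.035, "yaw": -0.28, "jaw": 0}, {"tx": -0.036, "ty": 0, "tz": -0.035, "yaw": -0.46, "jaw": 0}, {"tx": -0.036, "ty": 0, "tz": -0.035, "yaw": -0.64, "jaw": 0}, {"tx": -0.036, "ty": 0, "tz": -0.035, "yaw": -0.82, "jaw": 0}, {"tx": -0.036, "ty": 0, "tz": -0.035, "yaw": -1.0, "jaw": 0}, {"tx": -0.036, "ty": 0, "tz": -0.035, "yaw": -1.18, "jaw": 0}, {"tx": -0.036, "ty": 0, "tz": -0.035, "yaw": -1.36, "jaw": 0}, {"tx": -0.036, "ty": 0, "tz": -0.035, "yaw": -1.54, "jaw": 0}, {"tx": -0.036, "ty": 0, "tz": -0.035, "yaw": -1.72, "jaw": 0}]}}

```text
time_s: 66.22
ee_pos: [0.6111, 0.0055, 0.1507]
tcp_rot: [[0.819, 0.0, 0.574], [-0.574, -0.0, 0.819], [0.0, -1.0, -0.0]]
ft_force: [0.4, -0.4, -2.3]
opening: 0.0191
```

Run:
```python
from h import *
s=look("s26",-81,.0548-.024,.031); print(inc(.6104,-.0447,.1508,106))
```

```text
t 66.22 tcp [0.6111 0.0055 0.1507] ang -35.04 tilt [ 0. -0. -1.] F [ 0.4 -0.4 -2.3] open 0.0191 j [ -4.  36.   1.  97.  -1.  47. -38.]
[(array([296.5, 235.2]), array([14,  9, 96], dtype=int32)), (array([302.9, 262.6]), array([ 7,  6, 33], dtype=int32))]
  pred oval dir 244.2 [283.8 243.4]
  pred round dir 4.2 [303.  262.8]
  pred square dir 124.2 [318.1 241. ]
tx 0.0280 ty -0.0001 tz -0.0415 yaw -2.4566 rad (-140.8 deg)
```

Request:
{"name": "drive_tool", "arguments": {"increments": [{"tx": 0, "ty": 0, "tz": 0, "yaw": -0.18, "jaw": 0}, {"tx": 0, "ty": 0, "tz": 0, "yaw": -0.36, "jaw": 0}, {"tx": 0, "ty": 0, "tz": 0, "yaw": -0.54, "jaw": 0}, {"tx": 0, "ty": 0, "tz": 0, "yaw": -0.72, "jaw": 0}, {"tx": 0, "ty": 0, "tz": 0, "yaw": -0.9, "jaw": 0}, {"tx": 0, "ty": 0, "tz": 0, "yaw": -1.08, "jaw": 0}, {"tx": 0, "ty": 0, "tz": 0, "yaw": -1.26, "jaw": 0}, {"tx": 0, "ty": 0, "tz": 0, "yaw": -1.44, "jaw": 0}, {"tx": 0, "ty": 0, "tz": 0, "yaw": -1.62, "jaw": 0}, {"tx": 0, "ty": 0, "tz": 0, "yaw": -1.8, "jaw": 0}, {"tx": 0, "ty": 0, "tz": 0, "yaw": -1.98, "jaw": 0}, {"tx": 0, "ty": 0, "tz": 0, "yaw": -2.15, "jaw": 0}, {"tx": 0, "ty": 0, "tz": 0, "yaw": -2.31, "jaw": 0}, {"tx": 0.009, "ty": 0, "tz": -0.014, "yaw": -2.46, "jaw": 0}, {"tx": 0.018, "ty": 0, "tz": -0.028, "yaw": -2.46, "jaw": 0}, {"tx": 0.028, "ty": 0, "tz": -0.0415, "yaw": -2.46, "jaw": 0}, {"tx": 0.028, "ty": 0, "tz": -0.0415, "yaw": -2.46, "jaw": 0}, {"tx": 0.028, "ty": 0, "tz": -0.0415, "yaw": -2.46, "jaw": 0}, {"tx": 0.028, "ty": 0, "tz": -0.0415, "yaw": -2.46, "jaw": 0}]}}

```text
time_s: 68.65
ee_pos: [0.61, -0.0431, 0.1509]
tcp_rot: [[-0.27, 0.0, -0.963], [0.963, 0.001, -0.27], [0.0, -1.0, -0.001]]
ft_force: [0.2, -0.7, -1.5]
opening: 0.0186
```

Run:
```python
from h import *
s=look("s27",-81,.0548-.024,.031); print(inc(.6104,-.0447,.1508,106)); print(inc(.621,.242,.19,50))
```

```text
t 68.65 tcp [ 0.61   -0.0431  0.1509] ang 105.65 tilt [ 0.     0.001 -1.   ] F [ 0.2 -0.7 -1.5] open 0.0186 j [ 24.  41. -39.  96.  30.  54.  80.]
[(array([259.2, 235.6]), array([ 7,  7, 38], dtype=int32)), (array([279.1, 233.9]), array([4, 4, 9], dtype=int32)), (array([234.3, 248.2]), array([2, 6, 9], dtype=int32)), (array([252., 247.]), array([1, 3, 3], dtype=int32)), (array([252., 252.]), array([1, 3, 3], dtype=int32)), (array([279.4, 261.8]), array([ 8, 11, 70], dtype=int32))]
  pred oval dir 24.7 [277.2 261.6]
  pred round dir 144.7 [281.8 238. ]
  pred square dir 264.7 [249.7 248.3]
tx -0.0015 ty 0.0001 tz 0.0000 yaw -0.0061 rad (-0.3 deg)
tx 0.2717 ty -0.0390 tz -0.0875 yaw 0.9713 rad (55.7 deg)
```

Request:
{"name": "drive_tool", "arguments": {"increments": [{"tx": -0.0035, "ty": 0, "tz": 0, "yaw": 0, "jaw": 0}, {"tx": -0.0035, "ty": 0, "tz": 0, "yaw": 0, "jaw": 0}, {"tx": -0.0035, "ty": 0, "tz": 0, "yaw": 0, "jaw": 0}, {"tx": -0.0035, "ty": 0, "tz": 0, "yaw": 0, "jaw": 0}]}}

```text
time_s: 69.2
ee_pos: [0.6109, -0.0475, 0.1507]
tcp_rot: [[-0.269, -0.0, -0.963], [0.963, 0.0, -0.269], [0.0, -1.0, 0.0]]
ft_force: [-0.9, -0.8, -1.6]
opening: 0.0191
```

Run:
```python
from h import *
s=look("s28",-81,.0548-.024,.031); print(inc(.621,.242,.19,50))
```

```text
t 69.2 tcp [ 0.6109 -0.0475  0.1507] ang 105.59 tilt [-0.  0. -1.] F [-0.9 -0.8 -1.6] open 0.0191 j [ 25.  41. -39.  96.  31.  54.  80.]
[(array([256. , 235.8]), array([ 8,  8, 42], dtype=int32)), (array([276.5, 234. ]), array([ 5,  4, 13], dtype=int32)), (array([232.8, 248. ]), array([ 5,  7, 26], dtype=int32)), (array([276.4, 262.3]), array([ 8, 10, 68], dtype=int32))]
  pred oval dir 24.6 [274.3 262.1]
  pred round dir 144.6 [279.  238.5]
  pred square dir 264.6 [246.8 248.8]
tx 0.2762 ty -0.0393 tz -0.0876 yaw 0.9704 rad (55.6 deg)
```

Request:
{"name": "drive_tool", "arguments": {"increments": [{"tx": 0, "ty": 0, "tz": 0, "yaw": 0, "jaw": 0}, {"tx": 0, "ty": 0, "tz": 0, "yaw": 0, "jaw": 0}, {"tx": 0, "ty": 0, "tz": 0, "yaw": 0, "jaw": 0}, {"tx": 0, "ty": 0, "tz": 0, "yaw": 0, "jaw": 0}, {"tx": 0, "ty": 0, "tz": 0, "yaw": 0, "jaw": 0}, {"tx": 0, "ty": 0, "tz": 0, "yaw": 0, "jaw": 0}, {"tx": 0, "ty": 0, "tz": 0, "yaw": 0, "jaw": 0}, {"tx": 0, "ty": 0, "tz": 0, "yaw": 0, "jaw": 0}, {"tx": 0, "ty": 0, "tz": 0, "yaw": 0, "jaw": 0}, {"tx": 0, "ty": 0, "tz": 0, "yaw": 0, "jaw": 0}, {"tx": 0, "ty": 0, "tz": 0, "yaw": 0, "jaw": 0}]}}

```text
time_s: 70.62
ee_pos: [0.6109, -0.0476, 0.1507]
tcp_rot: [[-0.269, 0.0, -0.963], [0.963, 0.0, -0.269], [0.0, -1.0, -0.0]]
ft_force: [0.6, 0.2, -1.5]
opening: 0.0186
```

Request:
{"name": "drive_tool", "arguments": {"increments": [{"tx": 0.025, "ty": 0, "tz": -0.006, "yaw": 0, "jaw": 0}, {"tx": 0.06, "ty": -0.02, "tz": -0.016, "yaw": 0.1, "jaw": 0}, {"tx": 0.1, "ty": -0.045, "tz": -0.028, "yaw": 0.25, "jaw": 0}, {"tx": 0.14, "ty": -0.06, "tz": -0.042, "yaw": 0.4, "jaw": 0}, {"tx": 0.18, "ty": -0.06, "tz": -0.055, "yaw": 0.55, "jaw": 0}, {"tx": 0.22, "ty": -0.06, "tz": -0.068, "yaw": 0.7, "jaw": 0}, {"tx": 0.255, "ty": -0.05, "tz": -0.08, "yaw": 0.85, "jaw": 0}, {"tx": 0.276, "ty": -0.04, "tz": -0.0876, "yaw": 0.97, "jaw": 0}, {"tx": 0.276, "ty": -0.04, "tz": -0.0876, "yaw": 0.97, "jaw": 0}, {"tx": 0.276, "ty": -0.04, "tz": -0.0876, "yaw": 0.97, "jaw": 0}, {"tx": 0.276, "ty": -0.04, "tz": -0.0876, "yaw": 0.97, "jaw": 0}]}}

```text
time_s: 72.0
ee_pos: [0.6217, 0.2398, 0.1911]
tcp_rot: [[0.644, 0.001, -0.765], [0.765, -0.001, 0.644], [-0.0, -1.0, -0.001]]
ft_force: [-0.6, -0.1, -1.9]
opening: 0.0189
```

Run:
```python
from h import *
s=look("s29",-81,.0548-.024,.031); print(inc(.621,.242,.0608,50))
```

```text
t 72.0 tcp [0.6217 0.2398 0.1911] ang 49.94 tilt [ 0.001 -0.001 -1.   ] F [-0.6 -0.1 -1.9] open 0.0189 j [-10.  40. -24.  84.  18.  59.  12.]
[(array([476.6, 215.5]), array([12,  8, 53], dtype=int32)), (array([486., 229.]), array([1, 3, 3], dtype=int32)), (array([457.3, 242.9]), array([ 9, 11, 83], dtype=int32))]
  pred oval dir 328.9 [455.3 241.9]
  pred round dir 88.9 [483.6 229.4]
  pred square dir 208.9 [448.7 218.2]
tx 0.0010 ty 0.1304 tz 0.0020 yaw -0.0011 rad (-0.1 deg)
```

Request:
{"name": "drive_tool", "arguments": {"increments": [{"tx": 0, "ty": 0.04, "tz": 0, "yaw": 0, "jaw": 0}, {"tx": 0, "ty": 0.08, "tz": 0, "yaw": 0, "jaw": 0}, {"tx": 0, "ty": 0.11, "tz": 0, "yaw": 0, "jaw": 0}, {"tx": 0, "ty": 0.125, "tz": 0, "yaw": 0, "jaw": 0}, {"tx": 0, "ty": 0.129, "tz": 0, "yaw": 0, "jaw": 0}, {"tx": 0, "ty": 0.13, "tz": 0, "yaw": 0, "jaw": 0}, {"tx": 0, "ty": 0.13, "tz": 0, "yaw": 0, "jaw": 0}, {"tx": 0, "ty": 0.13, "tz": 0, "yaw": 0, "jaw": 0.022}, {"tx": 0, "ty": 0.13, "tz": 0, "yaw": 0, "jaw": 0.035}, {"tx": 0, "ty": 0.13, "tz": 0, "yaw": 0, "jaw": 0.04}, {"tx": 0, "ty": 0.13, "tz": 0, "yaw": 0, "jaw": 0.04}, {"tx": 0, "ty": 0.115, "tz": 0, "yaw": 0, "jaw": 0.04}, {"tx": 0, "ty": 0.08, "tz": 0, "yaw": 0, "jaw": 0.04}, {"tx": 0, "ty": 0.03, "tz": 0, "yaw": 0, "jaw": 0.04}, {"tx": 0, "ty": -0.02, "tz": 0, "yaw": 0, "jaw": 0.04}, {"tx": 0, "ty": -0.07, "tz": 0, "yaw": 0, "jaw": 0.04}, {"tx": 0, "ty": -0.1, "tz": 0.05, "yaw": 0, "jaw": 0.04}, {"tx": 0, "ty": -0.1, "tz": 0.1, "yaw": 0, "jaw": 0.04}, {"tx": 0, "ty": -0.1, "tz": 0.1, "yaw": 0, "jaw": 0.04}, {"tx": 0, "ty": -0.1, "tz": 0.1, "yaw": 0, "jaw": 0.04}]}}

```text
time_s: 74.55
ee_pos: [0.545, 0.3054, 0.2914]
tcp_rot: [[0.643, 0.001, -0.766], [0.766, -0.001, 0.643], [0.0, -1.0, -0.002]]
ft_force: [-0.4, -1.0, 0.3]
opening: 0.0401
```

Run:
```python
from h import *
st(); s=env.capture("scene")[:,:,::-1].copy(); cv2.imwrite("pics/s30.png",s)
s0=cv2.imread("pics/scene0.png"); a=crop(s,80,140,500,240,1.6); cv2.imwrite("pics/c30.png",a)
d=cv2.absdiff(s,s0).max(2); d=cv2.morphologyEx((d>45).astype(np.uint8)*255,cv2.MORPH_OPEN,np.ones((3,3),np.uint8)); print([(c,q[:]) for c,q in blobs(d,15,99999)])
```

```text
t 74.55 tcp [0.545  0.3054 0.2914] ang 50.0 tilt [ 0.001 -0.001 -1.   ] F [-0.4 -1.   0.3] open 0.0401 j [-16.  31. -26.  84.  14.  68.   5.]
[(array([297.4,   1.1]), array([292,   0,  12,   4,  37], dtype=int32)), (array([308.5,   0.5]), array([305,   0,   8,   2,  16], dtype=int32)), (array([509.9,  10.5]), array([502,   0,  16,  22, 269], dtype=int32)), (array([561.1,   7.9]), array([558,   0,   7,  17,  54], dtype=int32)), (array([304.,   6.]), array([302,   5,   5,   3,  15], dtype=int32)), (array([ 5.5, 17.2]), array([ 1, 11,  9, 15, 87], dtype=int32)), (array([479.2,  24.9]), array([468,  21,  23,   9, 168], dtype=int32)), (array([588.3,  39. ]), array([ 560,   20,   62,   45, 1535], dtype=int32)), (array([463.3,  24.8]), array([461,  22,   6,   7,  39], dtype=int32)), (array([546.6,  33.1]), array([542,  25,  10,  17, 105], dtype=int32)), (array([ 8.8, 50.1]), array([  0,  29,  19,  44, 258], dtype=int32)), (array([505. ,  30.8]), array([498,  28,  15,   7,  71], dtype=int32)), (array([467.4,  39. ]), array([463,  33,  10,  13,  86], dtype=int32)), (array([480.4,  37.7]), arr
[... 1590 characters left out ...]
ay([468, 263,  38,  40, 914], dtype=int32)), (array([320.8, 270.3]), array([318, 269,   7,   4,  25], dtype=int32)), (array([457. , 270.6]), array([454, 269,   7,   4,  21], dtype=int32)), (array([444.1, 300. ]), array([ 421,  276,   46,   44, 1154], dtype=int32)), (array([ 45.7, 284.3]), array([ 37, 280,  19,   8,  99], dtype=int32)), (array([211.9, 335.3]), array([ 107,  287,  246,  107, 9232], dtype=int32)), (array([399.3, 319.1]), array([389, 315,  23,  10, 155], dtype=int32)), (array([326.8, 338.4]), array([321, 329,  14,  21, 161], dtype=int32)), (array([338., 330.]), array([337, 328,   3,   5,  15], dtype=int32)), (array([309.6, 356.9]), array([301, 351,  19,  12,  77], dtype=int32))]
```

View pics/c30.png

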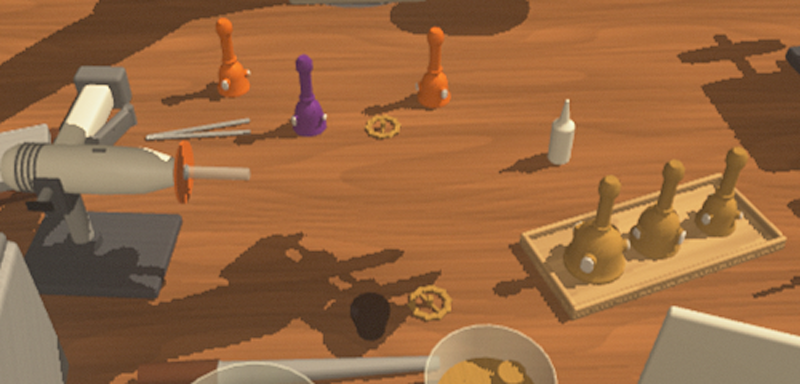

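Run:
```python
from h import *
for n,b in(("scene0",(0,0)),("s2",(0,0)),("s3",(0,0)),("s9",(0,248)),("s10",(0,248)),("s16",(0,249)),("s17",(0,249)),("s24",(0,248)),("s25",(0,248)),("s30",(0,0))):
    im=cv2.imread(f"pics/{n}.png"); print(n,"guide",im[248,205:233:9].tolist(),"tip",im[248:250,234:237].reshape(-1,3).tolist(),"gap/stone",im[b[1] or 248,238:254:2].tolist())
```

```text
scene0 guide [[102, 132, 159], [106, 137, 166], [111, 143, 171], [115, 149, 178]] tip [[116, 147, 177], [107, 138, 170], [82, 121, 164], [108, 141, 169], [106, 139, 170], [84, 122, 167]] gap/stone [[57, 103, 165], [59, 104, 166], [55, 99, 161], [53, 91, 142], [36, 62, 96], [38, 64, 100], [39, 66, 102], [42, 69, 103]]
s2 guide [[103, 132, 161], [107, 138, 168], [112, 145, 174], [114, 149, 179]] tip [[116, 149, 179], [109, 141, 173], [86, 123, 168], [109, 141, 170], [109, 143, 173], [88, 126, 172]] gap/stone [[60, 105, 168], [62, 107, 170], [53, 99, 161], [50, 88, 142], [41, 65, 99], [41, 67, 102], [41, 68, 103], [41, 68, 104]]
s3 guide [[101, 132, 161], [110, 141, 170], [113, 147, 177], [118, 154, 184]] tip [[120, 154, 184], [111, 143, 176], [86, 122, 168], [111, 143, 173], [109, 144, 175], [90, 129, 175]] gap/stone [[58, 107, 171], [61, 108, 173], [57, 102, 165], [52, 91, 146], [38, 65, 99], [35, 63, 101], [42, 67, 105], [41, 69, 104]]
s9 guide [[107, 137, 166], [111, 142, 171], [118, 151, 180], [121, 156, 186]] tip [[121, 155, 184], [112, 145, 175], [88, 126, 171], [115, 147, 176], 
[... 1403 characters left out ...]
, 176], [110, 135, 154], [47, 96, 133], [42, 78, 108]]
s25 guide [[107, 139, 167], [113, 145, 175], [119, 153, 183], [120, 155, 186]] tip [[120, 155, 186], [114, 146, 178], [90, 127, 173], [114, 149, 178], [112, 145, 177], [91, 130, 177]] gap/stone [[61, 109, 174], [60, 108, 173], [59, 107, 173], [62, 109, 175], [63, 109, 176], [64, 111, 176], [109, 134, 155], [49, 99, 136]]
s30 guide [[107, 137, 168], [113, 146, 176], [119, 151, 184], [123, 158, 189]] tip [[125, 158, 189], [114, 147, 181], [90, 129, 175], [117, 151, 181], [114, 148, 180], [90, 130, 178]] gap/stone [[62, 109, 175], [61, 108, 175], [62, 110, 176], [60, 108, 175], [61, 109, 176], [62, 110, 178], [61, 111, 177], [62, 112, 179]]
```

Run:
```python
from h import *
st(); print(env.hand_in())
```

```text
t 74.6 tcp [0.5455 0.3047 0.2909] ang 49.92 tilt [ 0.001 -0.001 -1.   ] F [ 0.7 -0.1 -0. ] open 0.0399 j [-16.  31. -26.  84.  14.  68.   5.]
the job is handed in; nothing more can be done
None
```

The job was handed in at 74.6 s. I squeezed the lamp trigger once and let go, then held the small, medium and large bells in turn with oval, round and square stone facing the light guide for about 1.3 to 2 s each. All three now stand upright in the tray.

**What the last checks showed:**
- **Tray and bench:** the final picture shows the three bells upright in the tray and the light guide where it was. The decoy bells, wreaths, tweezers, loupe and glue bottle look undisturbed. The mandrel and tubs are only partly in that crop.
- **Stone alignment:** at each hold, the camera put the facing stone within about 1 mm of the guide's axis and roughly 18 to 21 mm from its end. The large bell's square stone first read about 24 mm off, so I moved it closer and then held it. After that move its distance was inferred from the oval stone, because the square stone was no longer picked out in the picture.

**What could not be confirmed or disagreed:**
- **Lamp on:** nothing in the pictures shows whether the lamp was lit. The only evidence is that the jaws closed to 41.5 mm, against 42 mm for a full squeeze.
- **Guide position:** the two cameras, and the position felt when squeezing the trigger, differed by 2 to 3 mm. I aimed between them.
- **Grip:** the jaws stopped at about 19 mm instead of the 14 mm of the handle, so they were most likely holding the knob. I set the small bell down once and regripped it, with the same reading. The bells sat about 2 mm off-centre in the hand, and the large one looked a few degrees tilted.

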